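# Index the sweet-mould under the filling spout and brake it

## Robot

A 6-joint arm with a two-finger parallel gripper is mounted at the origin on the work surface. World frame = base frame: x ahead of the robot, y to its left, z up, the work surface at z = 0. Lengths are in mm, angles in degrees, forces in N, time in s.
With the tool pointing down it reaches from about 300 to 850 mm from the base axis. Payload 4.2 kg.
Tool frame: the origin (TCP) lies at the very end of the fingers, on their centre line; the grasp point (between the pads) lies 19 mm behind it; z points along the fingers, y is the direction in which the jaws open and shut (so a half turn about z gives the same grasp; the last joint's range is limited). The gripper opens to 91 mm and grips with 3 to 60 N. Pads are 32 mm wide; open, the fingers measure 118 mm over their backs; the gripper's body (76 mm by 178 mm) begins 60 mm behind the grasp point.
Start: joints at [74.255, 18.312, 89.639, -0, 72.044, -1.146], TCP at [144.931, 556.451, 213.976] pointing down, gripper open.
Joint ranges: [-177.97, 177.97], [-48.28, 115.42], [12.27, 149.76], [-77.06, 257.06], [2.81, 150.46], [-146.56, 146.56]. Speed limits (degrees/s): [147.25, 147.25, 180, 180, 180, 180].

## Interface

Orientations are given as [roll, pitch, yaw] about the fixed x, y, z axes, in that order (R = Rz(yaw) Ry(pitch) Rx(roll)).
In Python, from workcell import env gives the robot as it stands. The module is installed in compiled form; this text tells all that it offers.
- The arm moves only by the tool arm_command, never from a script. Its argument "targets" is a list of rows, each a list of 5 numbers: the closure, from 0 (fully open) to 1 (shut), then the shift along the tool's x, y, z each as a share of 50 cm, from -1 to 1, then the turn about the tool's z as a share of pi/4 rad, from -1 to 1. A call has 1 to 8 rows; each row is the pose to reach, as a shift and turn from the pose measured when the call began, along the tool's axes at that moment; what a row does not reach only later rows make up. A row lasts 1/12 s, in which the tool goes at most 41.7 mm and 7.16 degrees, less where a joint would pass 70% of its speed; a pose out of reach is approached as far as the arm can. A call with a number of a shift or a turn outside -1 to 1 is refused whole. A call with a gripper value outside its range is refused whole. The fingers move at their own pace and stop on an object; "squeeze" is the grip in N (left out, the last holds). Time passes only in rows, so rows that repeat a pose let the fingers close. It gives the time, the measured TCP pose, the force and the opening at its end, in the units of the state.
- env.state(): the state, without advancing time (a new reading comes with each control period).
- env.grab_frame(name): name is "side" or "top" or "wrist"; returns the picture (420x560x3 uint8, red, green, blue); there is no depth.
- env.camera_params(name): a dict with "camera_matrix" (3x3 intrinsics, pixels), "R" (3x3) and "t" (3): a world point X has camera coordinates R X + t; the wrist camera has in their place "hand_eye" (4x4, takes a point from camera to tool coordinates, whose origin is the TCP and whose axes are the flange's). Camera axes: x right, y down, z forward; pixel columns grow to the right and rows downward; lengths in mm; the calibration is good to about 2 mm. A picture is of the moment at which its call begins: read the wrist's pose just before it. camera_params takes no time and is no camera call.
- env.job_done(): hands the job in, once; it reports no verdict.
The state is a dict: "time_s": time; "qpos": joint angles; "qvel": joint speeds; "effort": joint torques, N m; "ee_pos": TCP position; "ee_rot": TCP orientation; "force": force on the tool from outside, world axes, zero at the start; "torque": the same for the moment, N m; "gripper_width": finger opening in mm.
Only numpy, scipy, OpenCV 4.12 (cv2) and the standard library are available. Lean on these libraries where they do the work, as an engineer would, in place of code of your own. Each camera call takes 0.05 s, during which the arm holds its last target.

## Task

Set up the filling jig: slide the carriage, which has a slanted handle, so that the large round hollow of the mould stands centred under the fixed spout and pause there for a good second, then bring the square hollow centred under the spout and let go of the handle. With the square hollow still there, push the brake lever fully over, away from the robot. Do not bump the bridge that carries the spout, and leave the other things on the stool undisturbed.

Things in the scene. Friction and masses are not known exactly. Their poses are not given: they have to be found in the camera images.
- jig: Fixed plywood base board, 370 x 340 x 18 mm. Origin on the table under the middle of the cross-slides; board x -130 to +240 mm, y +-170 mm. Its axes are the slide directions: x points to the robot's left (within 12 deg), y towards the robot. It carries steel rails, a grey plastic saddle and the dark wooden carriage, 160 x 160 mm, top 64 mm above the table. Never moves.
- saddle (a joint): Slide of saddle, carriage and mould together along the jig's y axis, m, -0.055 (away from the robot) to 0.055 (towards it), 0 = centred on the jig's origin. About 1 to 2 N of friction; stays where it is left.
- carriage (a joint): Slide of carriage and mould along the jig's x axis, m, -0.055 (to the right, seen from the robot) to 0.055 (to the left), 0 = centred on the jig's origin. About 1 to 2 N of friction; stays where it is left.
- handle_grip (a point): Grip point on the centre line of the carriage's pale wooden handle; axes as the jig's. Bar 16 x 24 mm (24 along jig y: close the fingers along y), 85 mm long, from the carriage's right (-x) edge, leaning 35 deg from vertical to the right (-x). The point is 55 mm up it, 103 mm above the table. It ends below the bridge's bar: grip with the tool leaning to the right along the handle, not upright.
- round_hollow (a point): Centre of the large round hollow (38 mm wide, 12 mm deep) at the upper face of the mould, 82 mm above the table, 38 mm from the mould's centre on its left (away from the handle). The mould is an aluminium plate, 130 x 130 x 18 mm, clamped at some angle (within 30 deg) about the carriage's centre; it does not turn. It also has an unused small round hollow (22 mm) and slot (66 x 18 mm).
- square_hollow (a point): Centre of the square hollow at the mould's upper face: 36 x 36 mm, 12 mm deep, 38 mm from the mould's centre on the handle's side, opposite the large round one.
- spout_tip (a point): Lower end of the fixed steel spout, 8 mm across at the tip and 18 mm above, pointing straight down, 7 mm above the mould's face (89 mm above the table). It never moves. Either hollow counts as centred when it is within 6 mm horizontally of this point.
- bridge: Fixed aluminium bridge, axes as the jig's; origin straight below the spout, 18 mm above the table. Two posts 22 x 22 mm at x = -58 mm, y = +-150 mm; between them a cross bar along y, x from -73 to -55 mm, underside 235 mm and top 255 mm above the table; a short arm from the bar holds the spout at x = 0. Do not push against it (over 10 N fails).
- brake (a joint): Angle of the brake lever, rad: 0 = leaning towards the robot (off), 1.0 = fully over, leaning away from the robot (on). Turns about the jig's x axis with almost no effort (about 1 N at the knob) and stays where it is left. It is on above 0.85. It does not itself hold the carriage.
- brake_tip (a point): Centre of the black ball knob (26 mm) on the brake lever, a 10 mm steel rod; its axes turn with it. The pivot is at jig x = 200 mm, y = 60 mm, 40 mm above the table, 80 mm from the ball's centre; it swings along jig y. The ball is 38 mm towards the robot (+y) from the pivot when off, 38 mm beyond it when on, 110 mm above the table in both, 120 mm at mid swing.
- jar: Bystander: small glass jar, 40 mm wide, 55 mm high, standing on the far left part of the jig's board, beyond the brake lever; origin under its centre.
- mortar: Bystander: wide granite mortar, 195 mm across, 115 mm high; origin under its centre.
- pestle: Bystander: stone pestle, a round bar 42 mm thick and 170 mm long, lying; origin at its underside's middle.
- tray: Bystander: steel tray, 200 x 260 x 22 mm; origin under its centre.
- plate: Bystander: green melamine plate, 200 mm across, 22 mm high; origin under its centre.
- bottle: Bystander: brown sauce bottle, 62 mm wide, 200 mm high; origin under its centre.
- spoon: Bystander: spoon lying on the table; origin under its middle.

How it is judged:
By the outcome, as a careful person would: the job done as asked, in the order asked, and still so for the second after the job is handed in, with the robot touching nothing.
It also fails if it takes over 54 s, if anything falls off the work surface, if the arm or the gripper's body presses on something with over 40 N, if the wrist force passes 120 N, or if a joint passes its speed limit or range.

## Working session

There is one attempt and no reset: what is moved stays moved. The work goes in short steps, Python scripts to look and compute and a tool call to move; the robot and the scene stay as the last step left them, time stands still between calls to the robot, and variables do not carry over. Pictures are saved under pics/ and viewed, and the job is handed in when it is done.

Besides the shell and the picture viewer there is one more tool, called as name(argument=value, ...) on one line, values as JSON. arm_command: Moves the arm, as the interface text tells. Shift numbers are shares of 50 cm and turn numbers shares of pi/4 rad, none past 1 either way. Its arguments: {"type":"object","properties":{"targets":{"type":"array"},"squeeze":{"type":"number"}},"required":["targets"]}

```bash
mkdir -p pics; ls; python3 - <<'E'
from workcell import env
import cv2
print(env.state())
for n in ["side","top","wrist"]:
    p=env.camera_params(n); print(n,p)
    im=env.grab_frame(n); cv2.imwrite(f"pics/a_{n}.png",im[:,:,::-1])
E
```

```text
pics
{'time_s': 0.0, 'qpos': array([ 7.42565305e+01,  1.83491729e+01,  8.97070096e+01, -1.02188379e-03,
        7.20423909e+01, -1.14672082e+00]), 'qvel': array([ 0.09582298,  0.02821523,  0.10045957, -0.02598245,  0.02789476,
       -0.0692877 ]), 'effort': array([ 1.69817686e-03, -4.12461770e+01, -2.31981236e+01,  7.30171893e-02,
        4.55566426e-02, -1.50653468e-04]), 'ee_pos': array([144.78349098, 555.95030479, 213.14092467]), 'ee_rot': array([-1.79901427e+02, -1.00135651e-03,  1.65403566e+02]), 'force': array([-0.06989139,  0.24590791, -0.05496525]), 'torque': array([0.03947863, 0.00833648, 0.03171713]), 'gripper_width': 91.17877463333485}
side {'camera_matrix': array([[441.88574381,   0.        , 284.72253973],
       [  0.        , 441.88574381, 204.59416535],
       [  0.        ,   0.        ,   1.        ]]), 'R': array([[-0.99805936, -0.0590376 ,  0.01980076],
       [-0.05479044,  0.68150232, -0.72976201],
       [ 0.02958913, -0.7294307 , -0.68341447]]), 't': array([ 488.65048264,  113.43152811, 1458.03220915])}
top {'camera_matrix': array([[473.61631034,   0.        
[... 163 characters left out ...]
01413353],
       [-0.99570059, -0.02560187, -0.08902183],
       [ 0.08861872,  0.01647316, -0.99592939]]), 't': array([  11.67254838,  503.05917547, 1595.16899083])}
wrist {'camera_matrix': array([[373.29500954,   0.        , 281.72444963],
       [  0.        , 373.29500954, 202.41713826],
       [  0.        ,   0.        ,   1.        ]]), 'hand_eye': array([[-1.32205300e-04, -9.67882511e-01, -2.51402919e-01,
         7.15860339e+01],
       [ 9.99999670e-01, -3.29509163e-04,  7.42715716e-04,
        -8.19285737e-01],
       [-8.01701118e-04, -2.51402738e-01,  9.67882235e-01,
        -1.70117452e+02],
       [ 0.00000000e+00,  0.00000000e+00,  0.00000000e+00,
         1.00000000e+00]])}
```

View pics/a_side.png

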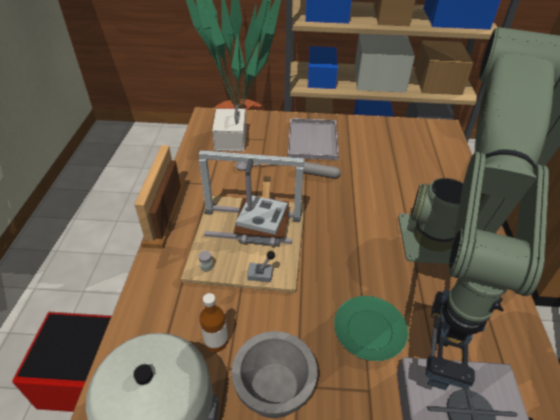

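View pics/a_top.png

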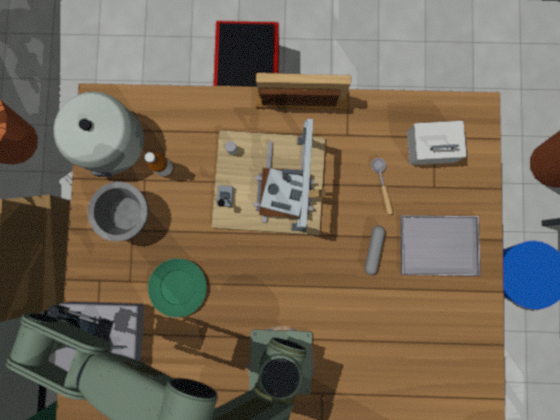

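View pics/a_wrist.png

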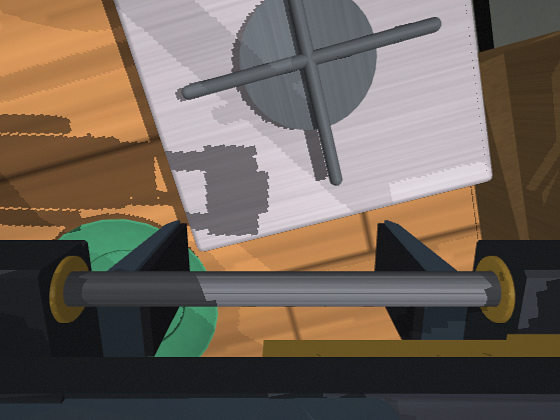

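The top view shows the robot at the bottom and the jig around (270,180). The brake knob is near (221,203), the bridge bar runs along column 307, and the handle is to the right of it. I'll enlarge the crops.

```bash
python3 - <<'E'
import cv2
im=cv2.imread("pics/a_top.png"); c=im[115:245,200:340]; cv2.imwrite("pics/b_top.png",cv2.resize(c,None,fx=5.6,fy=4.6*5.6/5.6*1.0,interpolation=cv2.INTER_CUBIC) if 0 else cv2.resize(c,(630,585),interpolation=cv2.INTER_CUBIC))
im=cv2.imread("pics/a_side.png"); c=im[145:295,180:345]; cv2.imwrite("pics/b_side.png",cv2.resize(c,(660,600),interpolation=cv2.INTER_CUBIC))
E
```

```text
(no output)
```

View pics/b_top.png

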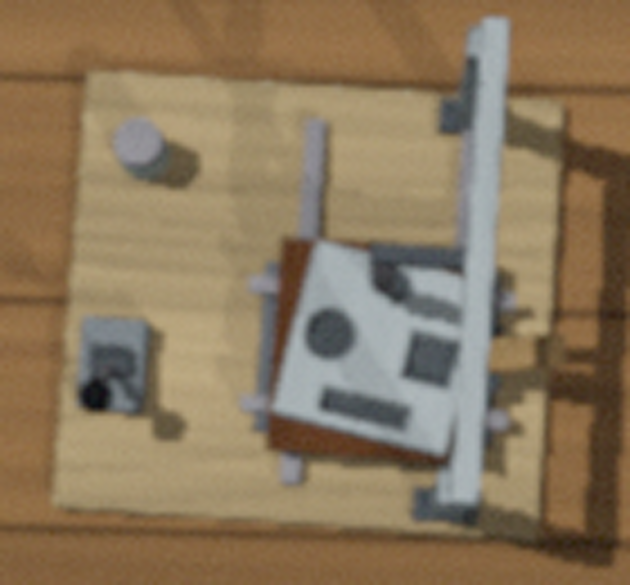

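View pics/b_side.png

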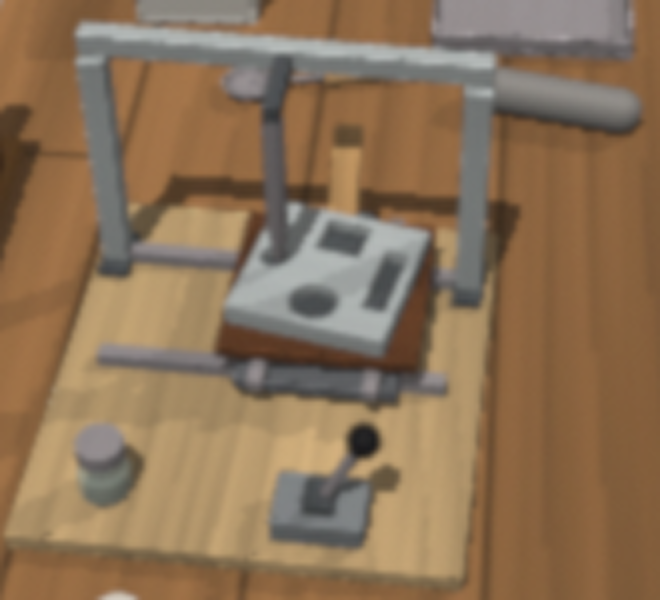

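```bash
cat > h.py <<'E'
from workcell import env
import numpy as np, cv2
from scipy.optimize import least_squares
from scipy.spatial.transform import Rotation as Rn
def proj(n,X):
    p=env.camera_params(n); X=np.atleast_2d(X)
    c=X@np.array(p["R"]).T+p["t"]; u=c@np.array(p["camera_matrix"]).T
    return u[:,:2]/u[:,2:]
def T(j,P): # jig->world
    a=np.radians(j[2]); P=np.atleast_2d(np.array(P,float)); R=np.array([[np.cos(a),-np.sin(a),0],[np.sin(a),np.cos(a),0],[0,0,1]])
    return P@R.T+[j[0],j[1],0]
E
cat > fit.py <<'E'
from h import *
tp=lambda u,v:np.array([200+(u+.5)/4.5-.5,115+(v+.5)/4.5-.5]); sd=lambda u,v:np.array([180+(u+.5)/4-.5,145+(v+.5)/4-.5])
def model(p):
    j=p[:3]; s,c,m,bx,by=p[3:8]; m=np.radians(m)
    rh=[c+38*np.cos(m),s+38*np.sin(m),82]; sq=[c-38*np.cos(m),s-38*np.sin(m),82]
    L=[("top",[240,-170,18],tp(88,70)),("top",[-130,-170,18],tp(565,102)),("top",[-130,170,18],tp(540,541)),("top",[240,170,18],tp(55,507)),
     ("side",[240,-170,18],sd(10,540)),("side",[240,170,18],sd(466,580)),
     ("top",rh,tp(330,333)),("top",sq,tp(431,358)),("side",rh,sd(313,302)),("side",sq,sd(343,237)),
     ("top",[200,98,110],tp(97,394)),("side",[200,98,110],sd(363,441)),
     ("side",[bx,by,89],sd(277,257)),("top",[bx-64,by-161,255],tp(490,18)),("top",[bx-64,by+161,255],tp(459,500)),
     ]
    return j,L
def res(p):
    j,L=model(p); return np.concatenate([proj(n,T(j,P))[0]-q for n,P,q in L])
r=least_squares(res,[570,50,90,0,0,0,0,0],loss="soft_l1")
print(r.x.round(1)); print(res(r.x).reshape(-1,2).round(1).tolist())
j,L=model(r.x); p=r.x
print("round",T(j,L[6][1]),"sq",T(j,L[7][1]),"spout",T(j,L[12][1]))
# alternative: grip
g=[p[4]-80-55*0,p[3],103]; print("spout-carr",p[6]-p[4],p[7]-p[3])
E
python3 fit.py
```

```text
[603.6   1.5  87.7  38.4  -1.  -10.3   3.7  -1.6]
[[0.1, -0.0], [0.2, -0.5], [-0.1, -0.2], [-0.4, 0.1], [-1.7, -1.1], [-0.4, -0.3], [0.2, 0.0], [0.1, 0.0], [0.0, -0.0], [-0.1, 0.5], [0.0, 2.3], [2.3, 1.0], [0.1, 1.6], [0.2, -0.5], [0.3, 0.3]]
round [[573.48641553  39.12805469  82.        ]] sq [[556.91497337 -35.04328279  82.        ]] spout [[605.36980437   5.13599826  89.        ]]
spout-carr 4.720194525627339 -40.01059350475632
```

arm_command(targets=[[0,0.1,0.1,0,0],[0,0.2,0.2,0,0],[0,0.25,0.35,0,0],[0,0.3,0.45,0,0],[0,0.35,0.55,0,0],[0,0.4,0.65,0,0],[0,0.45,0.75,0,0],[0,0.47,0.85,0,0]])

```text
time_s: 0.82
ee_pos: [47.1, 868.1, 212.4]
ee_rot: [-179.9, -0.0, 165.5]
force: [0.7, 1.7, 1.5]
gripper_width: 91.1
```

arm_command(targets=[[0,0.05,0.1,0,0],[0,0.05,0.2,0,0],[0,0.05,0.3,0,0],[0,0.05,0.3,0,0],[0,0.05,0.3,0,0],[0,0.05,0.3,0,0]])

```text
time_s: 1.32
ee_pos: [55.4, 936.6, 182.5]
ee_rot: [178.0, -0.4, 165.4]
force: [1.0, -0.3, 1.3]
gripper_width: 91.3
```

```bash
python3 -c "
from h import *
print(env.state())"
```

```text
{'time_s': 1.3167, 'qpos': array([8.58886631e+01, 6.13217707e+01, 1.22643969e+01, 6.93791445e-02,
       1.04386388e+02, 1.04719602e+01]), 'qvel': array([-0.39715036, -0.37783909, -0.07824709,  0.15436095, -1.58663313,
       -0.50807692]), 'effort': array([ 2.43919669e-01, -7.12256527e+01, -2.81403583e+01,  8.64185602e-02,
       -2.00602929e-01,  5.92779281e-03]), 'ee_pos': array([ 55.40128195, 936.64278477, 182.50732527]), 'ee_rot': array([178.01837552,  -0.43386891, 165.44263366]), 'force': array([ 1.03291174, -0.34650457,  1.29408647]), 'torque': array([-0.03202078,  0.01421714, -0.0080218 ]), 'gripper_width': 91.2670930623208}
```

arm_command(targets=[[0,0,0.3,-0.1,0],[0,0,0.5,-0.1,0],[0,0,0.5,-0.1,0],[0,0,0.5,-0.1,0]])

```text
time_s: 1.65
ee_pos: [80.4, 951.7, 172.9]
ee_rot: [175.9, -0.8, 165.4]
force: [-0.5, 0.6, 0.1]
gripper_width: 91.4
```

```bash
python3 -c "
from h import *
print(env.state()['qpos'])"
```

```text
[ 84.43257724  61.95453391  12.26412531   0.13975335 101.58265917
   9.070344  ]
```

arm_command(targets=[[0,0.2,0.8,-0.1,0],[0,0.25,0.9,-0.1,0],[0,0.25,0.9,-0.1,0],[0,0.25,0.9,-0.1,0],[0,0.25,0.9,-0.1,0],[0,0.25,0.9,-0.1,0],[0,0.25,0.9,-0.1,0],[0,0.25,0.9,-0.1,0]])

```text
time_s: 2.32
ee_pos: [60.8, 979.5, 136.2]
ee_rot: [173.8, -1.2, 165.5]
force: [-0.2, -0.6, 0.2]
gripper_width: 91.4
```

```bash
cat >> h.py <<'E'
def st():
    s=env.state(); R=Rn.from_euler("xyz",s["ee_rot"],degrees=True).as_matrix()
    z=R[:,2]; print("t",round(s["time_s"],2),"q",s["qpos"].round(2),"p",s["ee_pos"].round(1),"tilt",round(np.degrees(np.arccos(-z[2])),2),"az",round(np.degrees(np.arctan2(z[1],z[0])),1),"F",s["force"].round(1),"w",round(s["gripper_width"],1)); print(R.round(3).tolist()); return s,R
E
python3 -c "
from h import *
st()"
```

```text
t 2.32 q [8.575e+01 6.427e+01 1.227e+01 7.000e-02 9.716e+01 1.036e+01] p [ 60.8 979.5 136.2] tilt 6.3 az 86.4 F [-0.2 -0.6  0.2] w 91.4
[[-0.968, 0.252, 0.007], [0.251, 0.962, 0.11], [0.021, 0.108, -0.994]]
```

arm_command(targets=[[0,0.12,0.5,-0.4,0],[0,0.12,0.5,-0.4,0]])

```text
time_s: 2.48
ee_pos: [58.3, 978.8, 169.6]
ee_rot: [172.0, -1.6, 165.5]
force: [0.4, 0.0, 1.1]
gripper_width: 91.4
```

arm_command(targets=[[0,0.12,0.5,-0.4,0],[0,0.12,0.5,-0.4,0]])

```text
time_s: 2.65
ee_pos: [55.8, 976.7, 207.4]
ee_rot: [169.9, -2.0, 165.6]
force: [-0.4, 0.0, 0.7]
gripper_width: 91.0
```

```bash
python3 -c "
from h import *
st()"
```

```text
t 2.65 q [8.603e+01 6.010e+01 1.227e+01 8.000e-02 9.730e+01 1.064e+01] p [ 55.8 976.7 207.4] tilt 10.33 az 86.5 F [-0.4  0.   0.7] w 91.0
[[-0.968, 0.251, 0.011], [0.249, 0.952, 0.179], [0.034, 0.176, -0.984]]
```

arm_command(targets=[[0,0.12,0.5,-0.3,0],[0,0.12,0.5,-0.3,0]])

```text
time_s: 2.82
ee_pos: [53.4, 979.3, 233.5]
ee_rot: [167.6, -2.4, 165.7]
force: [-0.2, 0.2, -0.8]
gripper_width: 91.3
```

arm_command(targets=[[0,0.12,0.5,-0.2,0],[0,0.12,0.5,-0.2,0]])

```text
time_s: 2.98
ee_pos: [51.3, 986.6, 248.6]
ee_rot: [165.4, -2.8, 165.8]
force: [-0.9, -0.2, 0.5]
gripper_width: 91.1
```

arm_command(targets=[[0,0.12,0.5,-0.2,0],[0,0.12,0.5,-0.2,0]])

```text
time_s: 3.15
ee_pos: [49.2, 992.3, 264.8]
ee_rot: [163.4, -3.3, 165.9]
force: [0.3, 0.1, 0.8]
gripper_width: 91.3
```

arm_command(targets=[[0,0.12,0.5,-0.2,0],[0,0.12,0.5,-0.2,0]])

```text
time_s: 3.32
ee_pos: [47.2, 996.5, 283.8]
ee_rot: [161.3, -3.7, 166.0]
force: [-0.2, 0.8, 0.3]
gripper_width: 91.5
```

arm_command(targets=[[0,0.12,0.5,-0.2,0],[0,0.12,0.5,-0.2,0]])

```text
time_s: 3.48
ee_pos: [45.3, 999.7, 304.6]
ee_rot: [159.2, -4.1, 166.2]
force: [0.1, 0.2, 0.3]
gripper_width: 91.5
```

```bash
python3 -c "
from h import *
st()"
```

```text
t 3.48 q [8.674e+01 5.500e+01 1.228e+01 3.000e-02 9.150e+01 1.132e+01] p [ 45.3 999.7 304.6] tilt 21.22 az 86.8 F [0.1 0.2 0.3] w 91.5
[[-0.969, 0.248, 0.02], [0.238, 0.901, 0.361], [0.072, 0.355, -0.932]]
```

```bash
cat > kin.py <<'E'
from h import *
D=[([74.2565,18.349,89.707,0,72.042,-1.147],[144.78,555.95,213.14]),([85.889,61.322,12.264,.069,104.386,10.472],[55.4,936.64,182.5]),([84.433,61.955,12.264,.14,101.58,9.07],[80.4,951.7,172.9]),
([85.75,64.27,12.27,.07,97.16,10.36],[60.8,979.5,136.2]),([86.03,60.1,12.27,.08,97.3,10.64],[55.8,976.7,207.4]),([86.74,55,12.28,.03,91.5,11.32],[45.3,999.7,304.6])]
def fk(q,p):
    r0,z0,L1,L2,L3,e,e2=p
    A=Rn.from_euler("ZY",[q[0],q[1]],degrees=True); B=Rn.from_euler("ZY",[q[0],q[1]+q[2]],degrees=True)
    W=B*Rn.from_euler("ZYZ",[q[3],q[4],q[5]+90],degrees=True)
    P=Rn.from_euler("Z",q[0],degrees=True).apply([r0,0,z0])+A.apply([0,0,L1])+B.apply([e,0,L2])+W.apply([0,0,L3])
    return P,W.as_matrix()
def fr(p): return np.concatenate([np.concatenate([fk(q,p)[0]-x for q,x in D]),1e-3*(p-P0)])
P0=np.array([50,330,330,350,250,0,0.])
KP=least_squares(fr,P0).x
if __name__=="__main__":
    print(KP.round(1),fr(KP).round(1)); print(fk(D[-1][0],KP)[1].round(3).tolist())
LO=np.array([-177,-48,12.5,-77,2.9,-146.]);HI=np.array([177,115,149,257,150,146.])
def ik(P,R,q0):
    f=lambda q:np.concatenate([(fk(q,KP)[0]-P)/100,(fk(q,KP)[1]-R).ravel()])
    best=None
    for s in range(12):
        g=np.clip(np.array(q0)+(np.random.default_rng(s).normal(0,60,6)*(s>0)*[.1,.2,.3,1,.5,1]),LO+.1,HI-.1)
        r=least_squares(f,g,bounds=(LO,HI),x_scale=50)
        if best is None or r.cost<best.cost: best=r
    return best.x,best.cost
E
cat > t1.py <<'E'
from kin import *
a=np.radians(87.7); jx=np.array([np.cos(a),np.sin(a),0]); jy=np.array([-np.sin(a),np.cos(a),0])
for t in (25,30):
  th=np.radians(t); z=jx*np.sin(th)-np.array([0,0,1])*np.cos(th)
  for s in (1,-1):
    y=s*-jy; x=np.cross(y,z); R=np.stack([x,y,z],1)
    for xx in (-145,-70):
      P=T([603.6,1.5,87.7],[xx,0,103])[0]+19*z
      q,c=ik(P,R,[-10,40,60,0,80,0]); print(t,"toolx",x.round(2),xx,q.round(1),c)
E
python3 kin.py; python3 t1.py
```

```text
[ -0.9 140.5 592.5 417.4 337.5  24.    0. ] [11.1 -3.1  0.  11.5 -1.  -0.  11.4 -1.2 -0.  11.5 -0.8 -0.1 11.5 -0.7
 -0.  11.4 -0.5  0.2 -0.1 -0.2  0.3  0.1  0.1  0.   0. ]
[[-0.969, 0.248, 0.02], [0.238, 0.901, 0.361], [0.072, 0.355, -0.932]]
25 toolx [0.04 0.91 0.42] -145 [-25.1  32.6  90.6  24.7  69.  -34.2] 3.516576670686042e-30
25 toolx [0.04 0.91 0.42] -70 [-18.8  30.6  94.4  26.5  65.1 -30. ] 1.4506229911757036e-30
25 toolx [-0.04 -0.91 -0.42] -145 [-25.1  32.6  90.6  24.7  69.  145.8] 6.939989447942058e-24
25 toolx [-0.04 -0.91 -0.42] -70 [-19.8  30.6  95.3  28.6  64.6 146. ] 0.002281338516694273
30 toolx [0.03 0.87 0.5 ] -145 [-27.1  34.1  89.8  28.5  72.  -37.6] 2.2722225484097605e-31
30 toolx [0.03 0.87 0.5 ] -70 [-20.9  32.   94.   30.8  67.7 -34. ] 5.5340433690280815e-31
30 toolx [-0.03 -0.87 -0.5 ] -145 [-27.1  34.1  89.8  28.5  72.  142.4] 7.054862477631257e-29
30 toolx [-0.03 -0.87 -0.5 ] -70 [-20.9  32.   94.   30.8  67.7 146. ] 1.445018580561649e-14
```

arm_command(targets=[[0,0.13,0.5,-0.1,0],[0,0.13,0.5,-0.1,0]])

```text
time_s: 3.65
ee_pos: [42.4, 1008.3, 315.6]
ee_rot: [157.0, -4.5, 166.3]
force: [0.3, -0.2, 0.1]
gripper_width: 91.1
```

arm_command(targets=[[0,0.13,0.5,-0.1,0],[0,0.13,0.5,-0.1,0]])

```text
time_s: 3.82
ee_pos: [39.5, 1015.9, 326.7]
ee_rot: [155.0, -4.9, 166.5]
force: [0.1, -0.6, 0.3]
gripper_width: 91.2
```

arm_command(targets=[[0,0.13,0.5,-0.1,0],[0,0.13,0.5,-0.1,0]])

```text
time_s: 3.98
ee_pos: [36.8, 1022.2, 340.9]
ee_rot: [152.9, -5.3, 166.7]
force: [-0.5, 0.7, 0.1]
gripper_width: 91.3
```

arm_command(targets=[[0,0.13,0.5,-0.1,0],[0,0.13,0.5,-0.1,0]])

```text
time_s: 4.15
ee_pos: [34.1, 1027.4, 357.2]
ee_rot: [150.8, -5.8, 167.0]
force: [0.6, -0.4, 0.6]
gripper_width: 91.2
```

arm_command(targets=[[0,0.13,0.5,-0.1,0],[0,0.13,0.5,-0.1,0]])

```text
time_s: 4.32
ee_pos: [31.7, 1031.4, 375.3]
ee_rot: [148.7, -6.2, 167.2]
force: [-0.1, 0.2, 0.4]
gripper_width: 91.1
```

```bash
python3 -c "
from h import *
st()"
```

```text
t 4.32 q [87.68 52.16 12.3  -0.24 83.65 12.17] p [  31.7 1031.4  375.3] tilt 31.88 az 87.2 F [-0.1  0.2  0.4] w 91.1
[[-0.97, 0.244, 0.026], [0.22, 0.82, 0.528], [0.108, 0.517, -0.849]]
```

arm_command(targets=[[0,0.13,0.5,-0.1,0],[0,0.13,0.5,-0.1,0]])

```text
time_s: 4.48
ee_pos: [29.3, 1034.2, 394.9]
ee_rot: [146.5, -6.6, 167.5]
force: [-0.2, 0.1, -0.3]
gripper_width: 91.1
```

```bash
python3 -c "
from h import *
st()"
```

```text
t 4.48 q [87.84 51.31 12.3  -0.3  82.35 12.3 ] p [  29.3 1034.2  394.9] tilt 34.04 az 87.3 F [-0.2  0.1 -0.3] w 91.1
[[-0.97, 0.243, 0.026], [0.216, 0.801, 0.559], [0.115, 0.548, -0.829]]
```

```bash
cat >> h.py <<'E'
JIG=[603.6,1.5,87.7]
def delta(P,yjaw=None,verb=True):
    s,R=st(); P=np.array(P,float); d=R.T@(P-s["ee_pos"]); 
    a=np.radians(JIG[2]); jw=np.array([np.sin(a),-np.cos(a),0])  # -jig y
    v=R.T@jw; ang=np.degrees(np.arctan2(-v[0],v[1]))
    print("shift mm",d.round(1),"share",(d/500).round(4),"len",np.linalg.norm(d).round(1),"turn deg",ang.round(2),"share",round(ang/45,3))
E
python3 -c "
from h import *
s,R=st(); z=R[:,2]
g=T(JIG,[-1-111.5,38.4,103])[0]; print('grip',g)
p=g+19*z-110*z; print(p)
delta(p)
delta([300,450,420])
delta([530,-50,400])
"
```

```text
t 4.48 q [87.84 51.31 12.3  -0.3  82.35 12.3 ] p [  29.3 1034.2  394.9] tilt 34.04 az 87.3 F [-0.2  0.1 -0.3] w 91.1
[[-0.97, 0.243, 0.026], [0.216, 0.801, 0.559], [0.115, 0.548, -0.829]]
grip [ 560.71610857 -109.36830862  103.        ]
[ 558.32342963 -160.25713465  178.40293411]
t 4.48 q [87.84 51.31 12.3  -0.3  82.35 12.3 ] p [  29.3 1034.2  394.9] tilt 34.04 az 87.3 F [-0.2  0.1 -0.3] w 91.1
[[-0.97, 0.243, 0.026], [0.216, 0.801, 0.559], [0.115, 0.548, -0.829]]
shift mm [-795.3 -946.4 -474.6] share [-1.5907 -1.8927 -0.9492] len 1324.2 turn deg 77.85 share 1.73
t 4.48 q [87.84 51.31 12.3  -0.3  82.35 12.3 ] p [  29.3 1034.2  394.9] tilt 34.04 az 87.3 F [-0.2  0.1 -0.3] w 91.1
[[-0.97, 0.243, 0.026], [0.216, 0.801, 0.559], [0.115, 0.548, -0.829]]
shift mm [-385.6 -388.2 -340.3] share [-0.7711 -0.7764 -0.6807] len 644.3 turn deg 77.85 share 1.73
t 4.48 q [87.84 51.31 12.3  -0.3  82.35 12.3 ] p [  29.3 1034.2  394.9] tilt 34.04 az 87.3 F [-0.2  0.1 -0.3] w 91.1
[[-0.97, 0.243, 0.026], [0.216, 0.801, 0.559], [0.115, 0.548, -0.829]]
shift mm [-718.7 -743.5 -597.3] share [-1.4374 -1.4871 -1.1946] len 1194.2 turn deg 77.85 share 1.73
```

arm_command(targets=[[0,-0.77,-0.78,-0.68,0.1],[0,-0.77,-0.78,-0.68,0.2],[0,-0.77,-0.78,-0.68,0.3],[0,-0.77,-0.78,-0.68,0.4],[0,-0.77,-0.78,-0.68,0.5],[0,-0.77,-0.78,-0.68,0.6],[0,-0.77,-0.78,-0.68,0.7],[0,-0.77,-0.78,-0.68,0.8]])

```text
time_s: 5.15
ee_pos: [159.1, 753.1, 407.5]
ee_rot: [155.6, -24.6, 134.7]
force: [1.0, -0.5, 0.8]
gripper_width: 91.4
```

```bash
python3 -c "
from h import *
delta([300,450,420])
delta([530,-50,400])
"
```

```text
t 5.15 q [74.   16.43 73.21  8.81 57.26 32.15] p [159.1 753.1 407.5] tilt 34.12 az 87.3 F [ 1.  -0.5  0.8] w 91.4
[[-0.639, 0.769, 0.027], [0.646, 0.518, 0.56], [0.417, 0.375, -0.828]]
shift mm [-280.8  -44.  -176.4] share [-0.5615 -0.088  -0.3529] len 334.5 turn deg 41.65 share 0.926
t 5.15 q [74.   16.43 73.21  8.81 57.26 32.15] p [159.1 753.1 407.5] tilt 34.12 az 87.3 F [ 1.  -0.5  0.8] w 91.4
[[-0.639, 0.769, 0.027], [0.646, 0.518, 0.56], [0.417, 0.375, -0.828]]
shift mm [-759.3 -133.7 -433.9] share [-1.5185 -0.2675 -0.8678] len 884.7 turn deg 41.65 share 0.926
```

arm_command(targets=[[0,-0.98,-0.17,-0.56,0.12],[0,-0.98,-0.17,-0.56,0.24],[0,-0.98,-0.17,-0.56,0.36],[0,-0.98,-0.17,-0.56,0.48],[0,-0.98,-0.17,-0.56,0.6],[0,-0.98,-0.17,-0.56,0.72],[0,-0.98,-0.17,-0.56,0.84],[0,-0.98,-0.17,-0.56,0.93]])

```text
time_s: 5.82
ee_pos: [298.7, 451.1, 405.5]
ee_rot: [179.9, -34.2, 87.3]
force: [0.8, -0.1, 0.5]
gripper_width: 91.3
```

```bash
python3 -c "
from h import *
delta([530,-50,400])
"
```

```text
t 5.82 q [40.55 -2.37 95.58 26.93 64.4  36.34] p [298.7 451.1 405.5] tilt 34.22 az 87.1 F [ 0.8 -0.1  0.5] w 91.3
[[0.039, 0.999, 0.028], [0.826, -0.048, 0.562], [0.562, 0.001, -0.827]]
shift mm [-407.9  255.3 -270.3] share [-0.8158  0.5105 -0.5407] len 551.9 turn deg -0.35 share -0.008
```

arm_command(targets=[[0,-0.82,0.51,-0.54,0],[0,-0.82,0.51,-0.54,0],[0,-0.82,0.51,-0.54,0],[0,-0.82,0.51,-0.54,0],[0,-0.82,0.51,-0.54,0],[0,-0.82,0.51,-0.54,0],[0,-0.82,0.51,-0.54,0],[0,-0.82,0.51,-0.54,0]])

```text
time_s: 6.48
ee_pos: [437.7, 147.8, 401.8]
ee_rot: [179.7, -34.2, 87.3]
force: [0.6, 1.0, 0.6]
gripper_width: 91.0
```

```bash
python3 -c "
from h import *
delta([540,-210,330])
"
```

```text
t 6.48 q [-6.97  1.42 92.35 34.13 89.03 -5.67] p [437.7 147.8 401.8] tilt 34.21 az 86.8 F [0.6 1.  0.6] w 91.0
[[0.038, 0.999, 0.031], [0.826, -0.049, 0.561], [0.562, 0.004, -0.827]]
shift mm [-332.   119.5 -138.3] share [-0.6641  0.2391 -0.2766] len 379.0 turn deg -0.3 share -0.007
```

arm_command(targets=[[0,-0.66,0.24,-0.28,0],[0,-0.66,0.24,-0.28,0],[0,-0.66,0.24,-0.28,0],[0,-0.66,0.24,-0.28,0],[0,-0.66,0.24,-0.28,0],[0,-0.66,0.24,-0.28,0],[0,-0.66,0.24,-0.28,0],[0,-0.66,0.24,-0.28,0]])

```text
time_s: 7.15
ee_pos: [528.1, -167.3, 341.2]
ee_rot: [179.6, -34.1, 87.3]
force: [1.1, 0.5, 0.1]
gripper_width: 91.4
```

```bash
python3 - <<'E'
from h import *
s,R=st(); z=R[:,2]
g=T(JIG,[-1-111.5,38.4,103])[0]; p=g+19*z-90*z; print(p)
delta(p)
cv2.imwrite("pics/c_wrist.png",env.grab_frame("wrist")[:,:,::-1])
cv2.imwrite("pics/c_top.png",cv2.resize(env.grab_frame("top")[115:245,200:340,::-1],(630,585),interpolation=cv2.INTER_CUBIC))
E
```

```text
t 7.15 q [-35.55  21.4   75.12  29.01 101.73 -31.41] p [ 528.1 -167.3  341.2] tilt 34.14 az 86.7 F [1.1 0.5 0.1] w 91.4
[[0.038, 0.999, 0.033], [0.827, -0.05, 0.56], [0.561, 0.006, -0.828]]
[ 558.3927373  -149.14625466  161.76492963]
t 7.15 q [-35.55  21.4   75.12  29.01 101.73 -31.41] p [ 528.1 -167.3  341.2] tilt 34.14 az 86.7 F [1.1 0.5 0.1] w 91.4
[[0.038, 0.999, 0.033], [0.827, -0.05, 0.56], [0.561, 0.006, -0.828]]
shift mm [-84.5  28.4 159.7] share [-0.1689  0.0567  0.3193] len 182.8 turn deg -0.29 share -0.006
```

View pics/c_wrist.png

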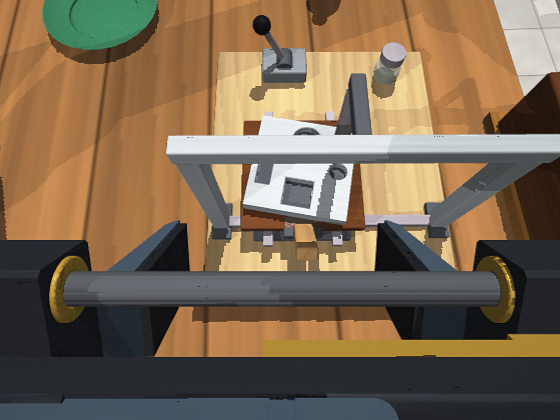

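View pics/c_top.png

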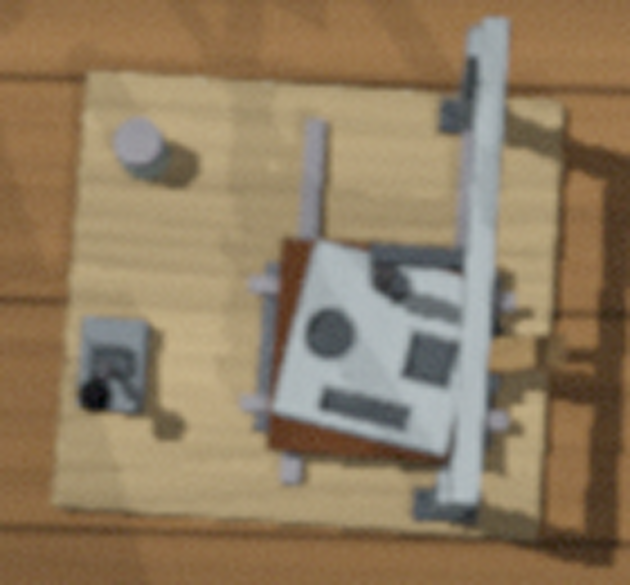

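The wrist view shows the handle at about (305,240), between the fingers. It also shows the square hollow at (298,191), the knob at (262,25) and the jar at (392,60). I'll enlarge it and refine the fit.

```bash
python3 - <<'E'
import cv2
im=cv2.imread("pics/c_wrist.png"); cv2.imwrite("pics/d1.png",cv2.resize(im[110:270,160:370],(788,600),interpolation=cv2.INTER_CUBIC))
cv2.imwrite("pics/d2.png",cv2.resize(im[0:130,200:440],(792,429),interpolation=cv2.INTER_CUBIC))
E
```

View pics/d1.png

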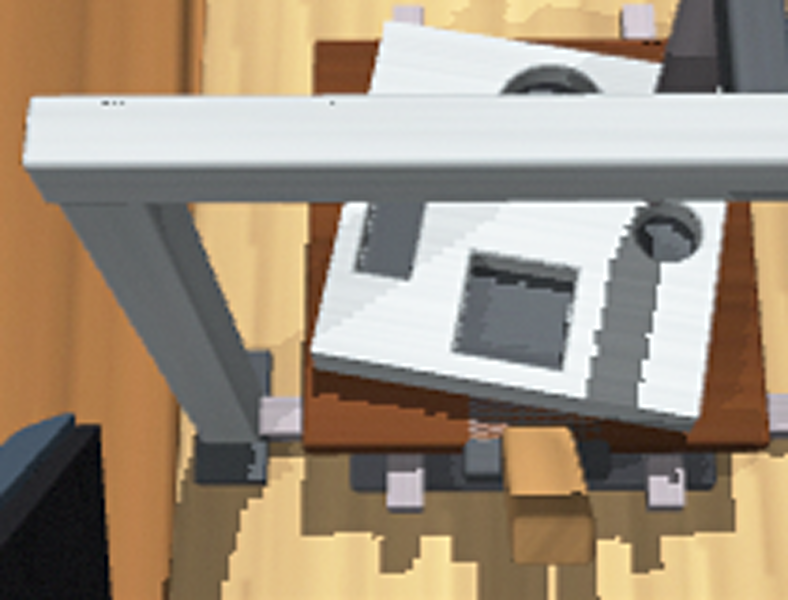

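View pics/d2.png

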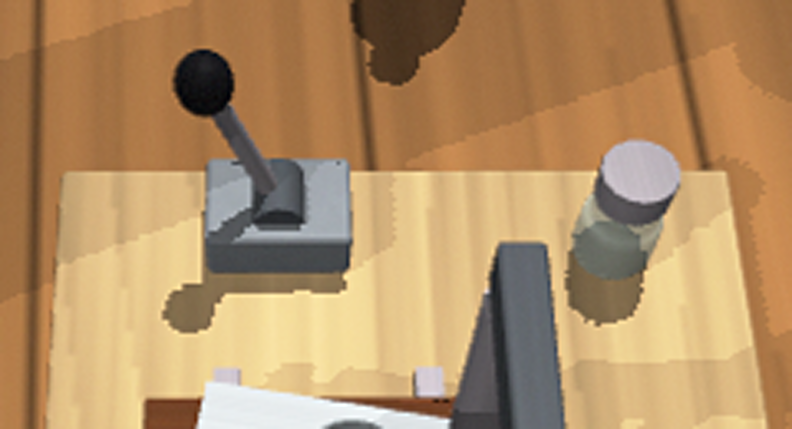

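```bash
cat > fit2.py <<'E'
from fit import *
W=env.camera_params("wrist"); H=np.array(W["hand_eye"]); K=np.array(W["camera_matrix"])
def wproj(pos,Rt,X):
    X=np.atleast_2d(X); t=(X-pos)@Rt; c=(t-H[:3,3])@H[:3,:3]; u=c@K.T; return u[:,:2]/u[:,2:]
d1=lambda u,v:np.array([160+(u+.5)/3.752-.5,110+(v+.5)/3.75-.5]); d2=lambda u,v:np.array([200+(u+.5)/3.3-.5,(v+.5)/3.3-.5])
pos=np.array([528.1,-167.3,341.2]); Rt=Rn.from_euler("xyz",[179.6,-34.1,87.3],degrees=True).as_matrix()
def wl(p):
    s,c,m,bx,by,bl,hx,br=p[3:11]; m=np.radians(m); C,S=np.cos(m),np.sin(m)
    mm=lambda x,y:[c+C*x-S*y,s+S*x+C*y,82]
    al=br
    return [(mm(-38,0),d1(516,309)),(mm(-65,65),d1(312,352)),(mm(-65,-65),d1(695,418)),(mm(65,65),d1(385,22)),
     ([c+hx,s,127.6],d1(552,539)),([240,170,18],d2(63,172)),([240,-170,18],d2(727,170)),
     ([200,60+80*np.sin(al),40+80*np.cos(al)],d2(204,82)),
     ([bx-55,by+bl,255],d1(35,97)),([bx-73,by+bl,255],d1(23,163)),([bx-73,by+bl,235],d1(48,200))]
def res2(p,full=False):
    j,L=model(p); al=p[10]
    out=[]
    for n,P,q in L:
        P=list(P)
        if P[2]==255: P[1]=p[7]+np.sign(P[1]-p[7])*p[8]
        if P[2]==110: P=[200,60+80*np.sin(al),40+80*np.cos(al)]
        out.append((proj(n,T(j,P))[0]-q)*1.5)
    dR=Rn.from_rotvec(p[11:14]).as_matrix()
    for P,q in wl(p): out.append(wproj(pos+p[14:17],Rt@dR,T(j,P))[0]-q)
    if full: return np.array(out)
    return np.concatenate([np.concatenate(out),p[11:14]/0.006,p[14:17]/2])
r=least_squares(res2,list(r.x)+[161,-128,.49]+[0]*6,loss="soft_l1"); p=r.x
print(p.round(3)); print(res2(p,1).round(1).tolist())
s,c,m,bx,by=p[3:8]; m=np.radians(m)
print("round: c",bx-38*np.cos(m),"s",by-38*np.sin(m)," square: c",bx+38*np.cos(m),"s",by+38*np.sin(m))
j=p[:3]
for n,P in [("grip55",[c+p[9]+30*np.sin(np.radians(35)),s,103]),("spout",[bx,by,89]),("ball",[200,60+80*np.sin(p[10]),40+80*np.cos(p[10])])]: print(n,T(j,P).round(1))
print("jx",np.cos(np.radians(j[2])),np.sin(np.radians(j[2])))
E
python3 fit2.py
```

```text
[603.6   1.5  87.7  38.4  -1.  -10.3   3.7  -1.6]
[[0.1, -0.0], [0.2, -0.5], [-0.1, -0.2], [-0.4, 0.1], [-1.7, -1.1], [-0.4, -0.3], [0.2, 0.0], [0.1, 0.0], [0.0, -0.0], [-0.1, 0.5], [0.0, 2.3], [2.3, 1.0], [0.1, 1.6], [0.2, -0.5], [0.3, 0.3]]
round [[573.48641553  39.12805469  82.        ]] sq [[556.91497337 -35.04328279  82.        ]] spout [[605.36980437   5.13599826  89.        ]]
spout-carr 4.720194525627339 -40.01059350475632Traceback (most recent call last):
  File "fit2.py", line 27, in <module>
    r=least_squares(res2,list(r.x)+[161,-128,.49]+[0]*6,loss="soft_l1"); p=r.x
    return func(*args, **kwargs)
    result = trf(vector_fun.fun, vector_fun.jac, x0, f0, J0, lb, ub, ftol, xtol,
                 gtol, max_nfev, x_scale, loss_function, tr_solver,
                 tr_options.copy(), verbose, callback=callback_wrapped)
    return trf_no_bounds(
        fun, jac, x0, f0, J0, ftol, xtol, gtol, max_nfev, x_scale,
        loss_function, tr_solver, tr_options, verbose, callback=callback)
    J = jac(x)
    self._update_jac()
    ~~~~~~~~~~~~~~~~^^
    self.J = self.jac_wrapped(x
[... 496 characters left out ...]
^^^^^^^^^^
                             mf)
                             ^^^
    df = [f_eval - f0 for f_eval in f_evals]
                                    ^^^^^^^
    f = np.atleast_1d(self.fun(x, *self.args, **self.kwargs))
                      ~~~~~~~~^^^^^^^^^^^^^^^^^^^^^^^^^^^^^^
    return np.atleast_1d(self.fun(x))
                         ~~~~~~~~^^^
    return self.f(x, *self.args, **self.kwargs)
           ~~~~~~^^^^^^^^^^^^^^^^^^^^^^^^^^^^^^
  File "fit2.py", line 22, in res2
    out.append((proj(n,T(j,P))[0]-q)*1.5)
                ~~~~^^^^^^^^^^
  File "h.py", line 6, in proj
    p=env.camera_params(n); X=np.atleast_2d(X)
ValueError: time passes only in moves, steps and waits
```

```bash
python3 - <<'E'
s=open("h.py").read()
s=s.replace('def proj(n,X):\n    p=env.camera_params(n);','CP={n:env.camera_params(n) for n in ("side","top")}\ndef proj(n,X):\n    p=CP[n];')
open("h.py","w").write(s)
E
python3 fit2.py
```

```text
[603.6   1.5  87.7  38.4  -1.  -10.3   3.7  -1.6]
[[0.1, -0.0], [0.2, -0.5], [-0.1, -0.2], [-0.4, 0.1], [-1.7, -1.1], [-0.4, -0.3], [0.2, 0.0], [0.1, 0.0], [0.0, -0.0], [-0.1, 0.5], [0.0, 2.3], [2.3, 1.0], [0.1, 1.6], [0.2, -0.5], [0.3, 0.3]]
round [[573.48641553  39.12805469  82.        ]] sq [[556.91497337 -35.04328279  82.        ]] spout [[605.36980437   5.13599826  89.        ]]
spout-carr 4.720194525627339 -40.01059350475632
[ 6.02835e+02  1.88800e+00  8.76830e+01  3.82490e+01 -1.05700e+00
 -1.05250e+01  1.81600e+00 -2.11300e+00  1.60148e+02 -1.25225e+02
  3.94000e-01  3.00000e-03 -0.00000e+00 -2.00000e-03  1.98700e+00
  9.64000e-01  1.29700e+00]
[[-0.1, 0.3], [0.1, -0.4], [-0.3, -0.0], [-0.7, 0.5], [-2.3, -1.5], [-0.2, -0.2], [0.2, 0.3], [-0.0, 0.4], [0.2, 0.1], [0.2, 0.8], [-0.1, 0.3], [-0.0, 0.0], [0.4, 1.9], [1.1, -0.2], [1.3, 0.2], [-0.1, 0.3], [-0.5, 0.0], [0.7, 0.0], [0.1, -0.2], [0.4, -0.0], [-1.4, -0.3], [-0.2, -0.1], [0.4, 0.8], [-0.7, -2.4], [0.4, -0.2], [0.4, 0.8]]
round: c -35.54460825662933 s 4.8277330568848935  square: c 39.17680663873165 s -9.054275300529588
grip55 [[ 560.2 -105.6  103. ]]
spout [[605.    3.6  89. ]]
ball [[520.2 205.4 113.9]]
jx 0.04042992408427692 0.9991823763650656
```

```bash
sed -i 's/^JIG=.*/JIG=[602.8,1.9,87.68]/' h.py; python3 - <<'E'
from h import *
s,R=st(); z=R[:,2]
g=np.array([560.2,-105.6,103.])-3*z
print(g+19*z-80*z); delta(g+19*z-80*z); delta(g+19*z)
E
```

```text
t 7.25 q [-35.71  21.73  75.09  28.91 101.57 -31.33] p [ 529.1 -170.4  337.7] tilt 34.14 az 86.7 F [ 0.6 -0.3  0.4] w 91.2
[[0.045, 0.998, 0.032], [0.826, -0.055, 0.56], [0.561, 0.001, -0.828]]
[ 558.15030242 -141.45633136  155.97284437]
t 7.25 q [-35.71  21.73  75.09  28.91 101.57 -31.33] p [ 529.1 -170.4  337.7] tilt 34.14 az 86.7 F [ 0.6 -0.3  0.4] w 91.2
[[0.045, 0.998, 0.032], [0.826, -0.055, 0.56], [0.561, 0.001, -0.828]]
shift mm [-76.7  27.1 167.5] share [-0.1534  0.0543  0.3351] len 186.3 turn deg -0.66 share -0.015
t 7.25 q [-35.71  21.73  75.09  28.91 101.57 -31.33] p [ 529.1 -170.4  337.7] tilt 34.14 az 86.7 F [ 0.6 -0.3  0.4] w 91.2
[[0.045, 0.998, 0.032], [0.826, -0.055, 0.56], [0.561, 0.001, -0.828]]
shift mm [-76.7  27.1 247.5] share [-0.1534  0.0543  0.4951] len 260.6 turn deg -0.66 share -0.015
```

arm_command(targets=[[0,-0.05,0.02,0.1,-0.015],[0,-0.1,0.04,0.2,-0.015],[0,-0.153,0.054,0.28,-0.015],[0,-0.153,0.054,0.335,-0.015],[0,-0.153,0.054,0.335,-0.015],[0,-0.153,0.054,0.335,-0.015]])

```text
time_s: 7.75
ee_pos: [555.6, -138.4, 152.0]
ee_rot: [-180.0, -34.3, 87.5]
force: [-0.4, 0.4, 1.0]
gripper_width: 91.1
```

```bash
python3 - <<'E'
from h import *
s,R=st(); z=R[:,2]
g=np.array([560.2,-105.6,103.])-3*z
delta(g+19*z)
cv2.imwrite("pics/e_wrist.png",env.grab_frame("wrist")[:,:,::-1])
E
```

```text
t 7.75 q [-31.93  29.12  90.52  29.88  80.39 -39.82] p [ 555.6 -138.4  152. ] tilt 34.35 az 87.5 F [-0.4  0.4  1. ] w 91.1
[[0.036, 0.999, 0.024], [0.825, -0.044, 0.564], [0.564, -0.001, -0.826]]
t 7.75 q [-31.93  29.12  90.52  29.88  80.39 -39.82] p [ 555.6 -138.4  152. ] tilt 34.35 az 87.5 F [-0.4  0.4  1. ] w 91.1
[[0.036, 0.999, 0.024], [0.825, -0.044, 0.564], [0.564, -0.001, -0.826]]
shift mm [-0.4  3.2 75.1] share [-0.0008  0.0064  0.1502] len 75.2 turn deg -0.17 share -0.004
```

View pics/e_wrist.png

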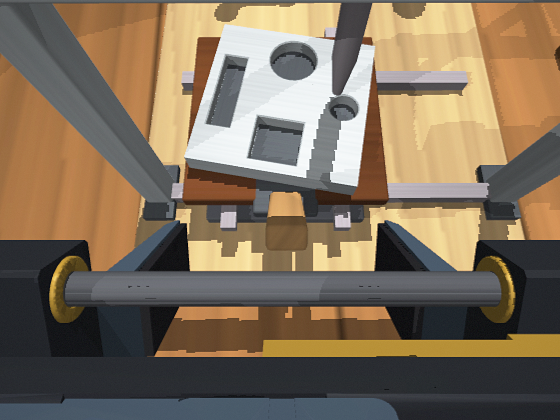

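The view from under the bar shows the handle at (287,232) between the fingers. It also shows the round hollow at (294,61), the square one at (276,140) and the spout tip at about (338,93). I'll enlarge for exact readings.

```bash
python3 - <<'E'
import cv2
im=cv2.imread("pics/e_wrist.png"); cv2.imwrite("pics/f1.png",cv2.resize(im[20:210,170:400],(690,570),interpolation=cv2.INTER_CUBIC))
E
```

```text
(no output)
```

View pics/f1.png

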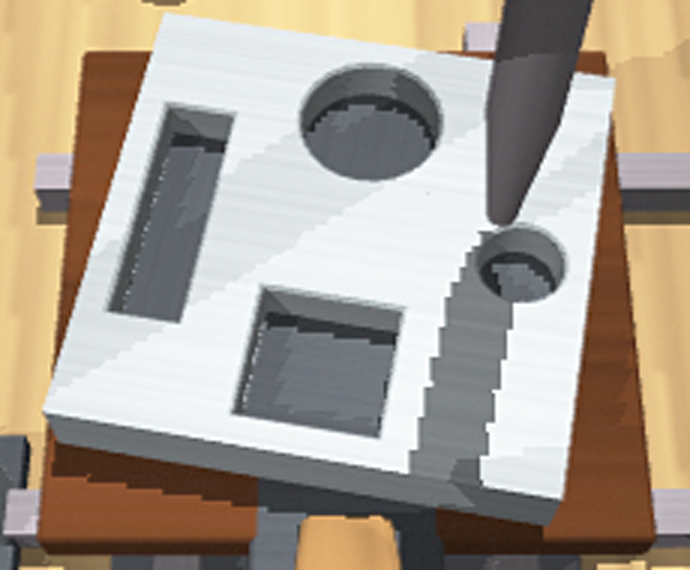

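```bash
cat >> h.py <<'E'
def back(px,z,pos,R):
    W=env.camera_params("wrist") if not hasattr(back,"W") else back.W; back.W=W
    H=np.array(W["hand_eye"]);K=np.array(W["camera_matrix"])
    d=R@(H[:3,:3]@np.linalg.solve(K,[px[0],px[1],1])); o=pos+R@H[:3,3]
    return o+d*(z-o[2])/d[2]
def tojig(v): # world vec -> jig vec
    a=np.radians(JIG[2]); return np.array([np.cos(a)*v[0]+np.sin(a)*v[1],-np.sin(a)*v[0]+np.cos(a)*v[1]])
def meas(f,rnd,sq,sp,pos,R,corners=None):
    B=lambda q,z:back(f(*q),z,pos,R)
    r=B(rnd,82) if rnd is not None else None; t=B(sp,89); print("spout",t.round(1))
    if sq is not None: s=B(sq,82); print("sq",s.round(1),"spout-sq jig",tojig(t-s).round(1))
    if r is not None: print("round",r.round(1),"spout-round jig",tojig(t-r).round(1))
    if r is not None and sq is not None: v=tojig(r-s); print("dist",np.hypot(*v).round(1),"ang",np.degrees(np.arctan2(v[1],v[0])).round(1))
    if corners:
        C=np.array([B(q,82) for q in corners]); print("side lens",np.linalg.norm(C-np.roll(C,-1,0),axis=1).round(1),"centre",C.mean(0).round(1))
E
python3 - <<'E'
from h import *
f=lambda u,v:(170+(u+.5)/3-.5,20+(v+.5)/3-.5)
R=Rn.from_euler("xyz",[180,-34.3,87.5],degrees=True).as_matrix()
meas(f,(372,122),(320,361),(502,217),np.array([555.6,-138.4,152.0]),R,[(167,14),(614,84),(562,500),(45,412)])
print(env.state()["ee_pos"])
E
```

```text
spout [ 6.034e+02 -4.000e-01  8.900e+01]
sq [554.9 -36.5  82. ] spout-sq jig [ 38. -47.]
round [572.1  37.3  82. ] spout-round jig [-36.3 -32.9]
dist 75.7 ang -10.8
side lens [128.5 127.6 128.9 129.1] centre [5.634e+02 1.000e-01 8.200e+01]
[ 556.98781237 -139.66655597  155.04944386]
```

```bash
python3 - <<'E'
from h import *
s,R=st(); z=R[:,2]
g=np.array([560.2,-105.6,103.])-3*z
delta(g+19*z)
E
```

```text
t 7.8 q [-31.98  28.97  90.24  29.9   80.53 -39.79] p [ 557.  -139.7  155. ] tilt 34.25 az 87.1 F [-0.2  0.5  1.1] w 91.4
[[0.034, 0.999, 0.028], [0.826, -0.044, 0.562], [0.563, 0.004, -0.827]]
t 7.8 q [-31.98  28.97  90.24  29.9   80.53 -39.79] p [ 557.  -139.7  155. ] tilt 34.25 az 87.1 F [-0.2  0.5  1.1] w 91.4
[[0.034, 0.999, 0.028], [0.826, -0.044, 0.562], [0.563, 0.004, -0.827]]
shift mm [-1.1  1.5 78.3] share [-0.0021  0.003   0.1565] len 78.3 turn deg -0.04 share -0.001
```

arm_command(targets=[[0,-0.002,0.003,0.06,0],[0,-0.002,0.003,0.11,0],[0,-0.002,0.003,0.145,0],[0,-0.002,0.003,0.155,0],[0,-0.002,0.003,0.155,0]])

```text
time_s: 8.22
ee_pos: [561.2, -96.8, 92.0]
ee_rot: [179.6, -34.2, 87.8]
force: [-0.6, 0.3, 0.9]
gripper_width: 91.0
```

```bash
python3 - <<'E'
from h import *
s,R=st(); z=R[:,2]
g=np.array([560.2,-105.6,103.])-3*z
delta(g+19*z)
cv2.imwrite("pics/g_wrist.png",env.grab_frame("wrist")[:,:,::-1])
E
```

```text
t 8.22 q [-28.42  31.3   96.67  32.4   71.43 -41.94] p [561.2 -96.8  92. ] tilt 34.22 az 87.0 F [-0.6  0.3  0.9] w 91.0
[[0.032, 0.999, 0.029], [0.826, -0.043, 0.562], [0.562, 0.006, -0.827]]
t 8.22 q [-28.42  31.3   96.67  32.4   71.43 -41.94] p [561.2 -96.8  92. ] tilt 34.22 az 87.0 F [-0.6  0.3  0.9] w 91.0
[[0.032, 0.999, 0.029], [0.826, -0.043, 0.562], [0.562, 0.006, -0.827]]
shift mm [-1.1 -0.6  1.9] share [-0.0022 -0.0012  0.0038] len 2.3 turn deg 0.06 share 0.001
```

View pics/g_wrist.png

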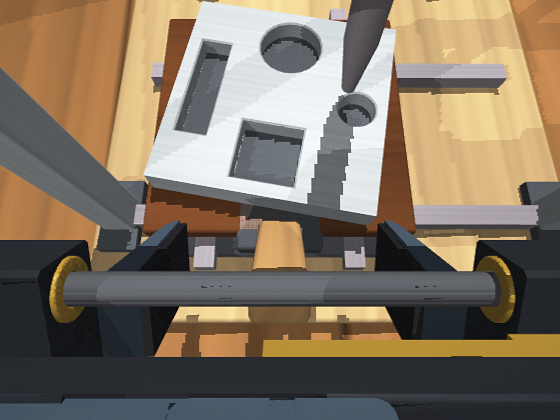

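arm_command(targets=[[1,0,0,0,0],[1,0,0,0,0],[1,0,0,0,0],[1,0,0,0,0],[1,0,0,0,0],[1,0,0,0,0],[1,0,0,0,0],[1,0,0,0,0]], squeeze=25)

```text
time_s: 8.93
ee_pos: [561.7, -97.6, 92.4]
ee_rot: [179.5, -34.2, 87.8]
force: [0.2, -1.1, -0.2]
gripper_width: 40.6
```

```bash
python3 - <<'E'
from h import *
s,R=st()
cv2.imwrite("pics/h_wrist.png",env.grab_frame("wrist")[:,:,::-1])
im=cv2.imread("pics/h_wrist.png"); cv2.imwrite("pics/h1.png",cv2.resize(im[0:230,130:420],(725,575),interpolation=cv2.INTER_CUBIC))
E
```

```text
t 8.93 q [-28.47  31.29  96.6   32.39  71.44 -41.94] p [561.7 -97.6  92.4] tilt 34.18 az 86.9 F [ 0.2 -1.1 -0.2] w 40.6
[[0.032, 0.999, 0.031], [0.827, -0.044, 0.561], [0.562, 0.007, -0.827]]
```

View pics/h1.png

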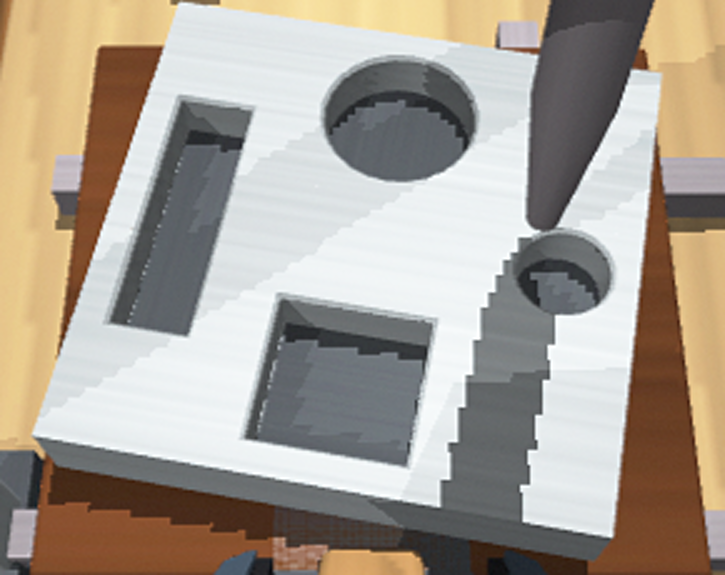

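arm_command(targets=[[1,0,0,0,0],[1,0,0,0,0],[1,0,0,0,0],[1,0,0,0,0],[1,0,0,0,0],[1,0,0,0,0]])

```text
time_s: 9.48
ee_pos: [561.4, -97.5, 92.3]
ee_rot: [179.5, -34.2, 87.8]
force: [0.3, -0.5, 0.5]
gripper_width: 24.1
```

```bash
python3 - <<'E'
from h import *
f=lambda u,v:(130+(u+.5)/2.5-.5,0+(v+.5)/2.5-.5)
R=Rn.from_euler("xyz",[179.5,-34.2,87.8],degrees=True).as_matrix()
meas(f,(400,119),(343.3,378),(543,220),np.array([561.7,-97.6,92.4]),R,[(180,3),(661,72),(612,558),(34,437)])
st()
E
```

```text
spout [ 6.031e+02 -1.000e-01  8.900e+01]
sq [554.9 -36.1  82. ] spout-sq jig [ 38.  -46.8]
round [571.5  37.1  82. ] spout-round jig [-35.9 -33.1]
dist 75.1 ang -10.5
side lens [129.1 134.5 129.3 129.3] centre [ 5.629e+02 -3.000e-01  8.200e+01]
t 9.48 q [-28.46  31.29  96.61  32.36  71.47 -41.94] p [561.4 -97.5  92.3] tilt 34.19 az 87.0 F [ 0.3 -0.5  0.5] w 24.1
[[0.032, 0.999, 0.03], [0.827, -0.043, 0.561], [0.562, 0.007, -0.827]]
```

```bash
cat >> h.py <<'E'
def jshift(dx,dy,dz=0):
    s,R=st(); a=np.radians(JIG[2]); w=np.array([np.cos(a)*dx-np.sin(a)*dy,np.sin(a)*dx+np.cos(a)*dy,dz]); d=R.T@w
    print("share",(d/500).round(4),"target",(s["ee_pos"]+w).round(1))
E
python3 -c "
from h import *
jshift(-36.2,-33.3)"
```

```text
t 9.48 q [-28.46  31.29  96.61  32.36  71.47 -41.94] p [561.4 -97.5  92.3] tilt 34.19 az 87.0 F [ 0.3 -0.5  0.5] w 24.1
[[0.032, 0.999, 0.03], [0.827, -0.043, 0.561], [0.562, 0.007, -0.827]]
share [-0.06    0.0668 -0.0402] target [ 593.2 -135.    92.3]
```

arm_command(targets=[[1,-0.008,0.008,-0.005,0],[1,-0.018,0.02,-0.012,0],[1,-0.03,0.033,-0.02,0],[1,-0.042,0.047,-0.028,0],[1,-0.053,0.06,-0.036,0],[1,-0.06,0.067,-0.04,0],[1,-0.06,0.067,-0.04,0],[1,-0.06,0.067,-0.04,0]])

```text
time_s: 10.15
ee_pos: [594.4, -136.1, 92.2]
ee_rot: [179.4, -34.1, 87.8]
force: [1.0, -0.9, 1.0]
gripper_width: 23.8
```

```bash
python3 - <<'E'
from h import *
s,R=st(); print(s["ee_rot"])
cv2.imwrite("pics/i_wrist.png",env.grab_frame("wrist")[:,:,::-1])
print(env.state()["ee_pos"])
im=cv2.imread("pics/i_wrist.png"); cv2.imwrite("pics/i1.png",cv2.resize(im[0:230,130:420],(725,575),interpolation=cv2.INTER_CUBIC))
E
```

```text
t 10.15 q [-30.03  34.77  89.61  31.23  74.97 -41.13] p [ 594.4 -136.1   92.2] tilt 34.11 az 86.7 F [ 1.  -0.9  1. ] w 23.8
[[0.032, 0.999, 0.032], [0.827, -0.045, 0.56], [0.561, 0.009, -0.828]]
[179.40499546 -34.10370218  87.77345134]
[ 594.0179069  -135.75736112   92.27460856]
```

View pics/i1.png

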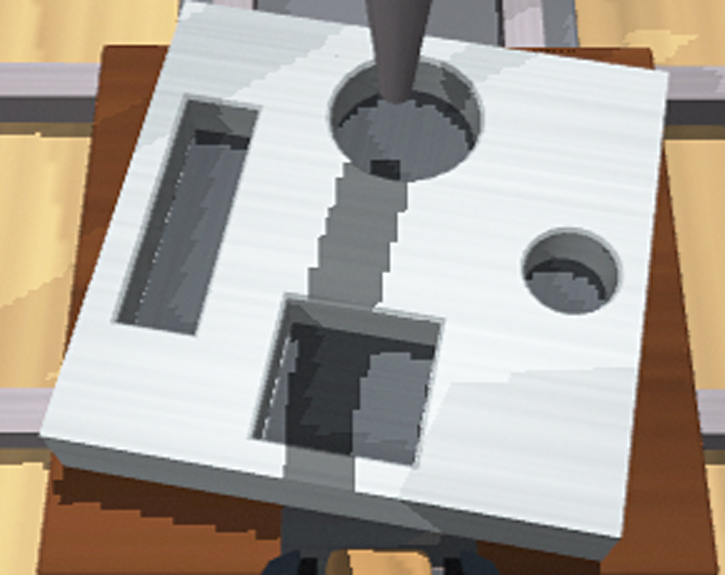

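```bash
python3 - <<'E'
from h import *
f=lambda u,v:(130+(u+.5)/2.5-.5,0+(v+.5)/2.5-.5)
R=Rn.from_euler("xyz",[179.4,-34.1,87.77],degrees=True).as_matrix()
meas(f,(406,118.5),(350,378),(398,95),np.array([594.2,-135.9,92.2]),R)
p=np.array([594.2,-135.9,92.2])
# projection of true centred target: ring centre shifted up to z=89
a=back(f(406,118.5),82,p,R);
jshift(0,0)
E
```

```text
spout [ 6.036e+02 -5.000e-01  8.900e+01]
sq [589.  -74.6  82. ] spout-sq jig [ 74.6 -11.5]
round [605.7  -1.5  82. ] spout-round jig [0.9 2.2]
dist 75.0 ang -10.6
t 10.2 q [-30.02  34.75  89.66  31.23  74.98 -41.14] p [ 594.  -135.8   92.3] tilt 34.12 az 86.8 F [ 0.9 -1.3  1.7] w 23.6
[[0.032, 0.999, 0.032], [0.827, -0.044, 0.56], [0.561, 0.008, -0.828]]
share [0. 0. 0.] target [ 594.  -135.8   92.3]
```

```bash
python3 -c "
from h import *
jshift(2,2)"
```

```text
t 10.2 q [-30.02  34.75  89.66  31.23  74.98 -41.14] p [ 594.  -135.8   92.3] tilt 34.12 az 86.8 F [ 0.9 -1.3  1.7] w 23.6
[[0.032, 0.999, 0.032], [0.827, -0.044, 0.56], [0.561, 0.008, -0.828]]
share [ 0.0033 -0.004   0.0022] target [ 592.1 -133.7   92.3]
```

arm_command(targets=[[1,0.003,-0.004,0.002,0],[1,0.003,-0.004,0.002,0],[1,0.003,-0.004,0.002,0],[1,0.003,-0.004,0.002,0],[1,0.003,-0.004,0.002,0],[1,0.003,-0.004,0.002,0],[1,0.003,-0.004,0.002,0],[1,0.003,-0.004,0.002,0]])

```text
time_s: 10.87
ee_pos: [591.8, -133.7, 92.3]
ee_rot: [179.5, -34.1, 87.8]
force: [-1.0, 0.1, 1.3]
gripper_width: 24.2
```

```bash
python3 - <<'E'
from h import *
s,R=st(); print(s["ee_rot"])
cv2.imwrite("pics/j_wrist.png",env.grab_frame("wrist")[:,:,::-1])
cv2.imwrite("pics/j1.png",cv2.resize(cv2.imread("pics/j_wrist.png")[0:100,230:350],(720,600),interpolation=cv2.INTER_CUBIC))
cv2.imwrite("pics/j2.png",cv2.resize(env.grab_frame("side")[170:270,200:320,::-1],(720,600),interpolation=cv2.INTER_CUBIC))
E
```

```text
t 10.87 q [-29.95  34.55  90.08  31.27  74.81 -41.2 ] p [ 591.8 -133.7   92.3] tilt 34.14 az 86.9 F [-1.   0.1  1.3] w 24.2
[[0.032, 0.999, 0.031], [0.827, -0.044, 0.56], [0.561, 0.007, -0.828]]
[179.48476397 -34.13441684  87.77124362]
```

View pics/j1.png

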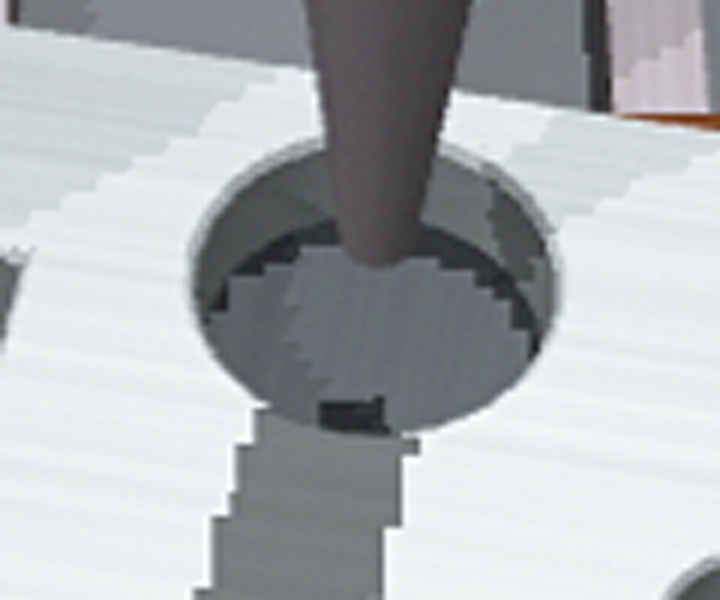

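View pics/j2.png

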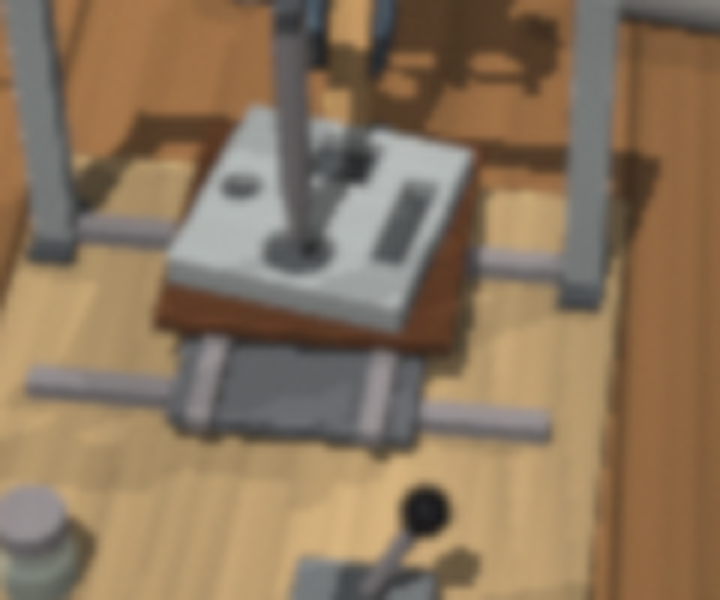

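```bash
python3 - <<'E'
from h import *
f=lambda u,v:(230+(u+.5)/6-.5,0+(v+.5)/6-.5)
s,R=st()
for v in (237,245): meas(f,(375,286.5),None,(376,v),s["ee_pos"],R)
print(proj("side",[[603,0,89],[603,0,82],[605,4,82]]))
E
```

```text
t 10.97 q [-29.95  34.55  90.08  31.27  74.81 -41.2 ] p [ 591.8 -133.7   92.2] tilt 34.14 az 86.8 F [-1.1 -0.4  1.5] w 24.1
[[0.032, 0.999, 0.031], [0.827, -0.044, 0.56], [0.561, 0.007, -0.828]]
spout [603.1   0.7  89. ]
round [603.2   0.7  82. ] spout-round jig [0.  0.1]
spout [ 6.03e+02 -4.00e-01  8.90e+01]
round [603.2   0.7  82. ] spout-round jig [-1.   0.2]
[[249.9297169  209.41697281]
 [250.00380842 210.99055637]
 [249.23763242 211.81939669]]
```

Both views agree that the round hollow is centred, to within 1 mm in the wrist view and about a pixel in the side view. Next is the dwell.

arm_command(targets=[[1,0,0,0,0],[1,0,0,0,0],[1,0,0,0,0],[1,0,0,0,0],[1,0,0,0,0],[1,0,0,0,0],[1,0,0,0,0],[1,0,0,0,0]])

```text
time_s: 11.63
ee_pos: [591.8, -133.7, 92.2]
ee_rot: [179.5, -34.1, 87.8]
force: [-0.1, -0.9, 1.4]
gripper_width: 24.1
```

arm_command(targets=[[1,0,0,0,0],[1,0,0,0,0],[1,0,0,0,0],[1,0,0,0,0],[1,0,0,0,0],[1,0,0,0,0],[1,0,0,0,0],[1,0,0,0,0]])

```text
time_s: 12.3
ee_pos: [591.8, -133.7, 92.3]
ee_rot: [179.5, -34.1, 87.8]
force: [-0.6, -1.2, 1.8]
gripper_width: 23.9
```

```bash
python3 -c "
from h import *
m=np.radians(-10.55); print(76*np.cos(m),76*np.sin(m))
jshift(74.7,-13.9)"
```

```text
74.71525820457299 -13.915106590464465
t 12.3 q [-29.96  34.55  90.08  31.27  74.81 -41.21] p [ 591.8 -133.7   92.3] tilt 34.14 az 86.9 F [-0.6 -1.2  1.8] w 23.9
[[0.032, 0.999, 0.031], [0.827, -0.044, 0.56], [0.561, 0.007, -0.828]]
share [0.1236 0.0273 0.0841] target [608.7 -59.6  92.3]
```

arm_command(targets=[[1,0.012,0.003,0.008,0],[1,0.028,0.006,0.019,0],[1,0.045,0.01,0.031,0],[1,0.062,0.014,0.042,0],[1,0.078,0.017,0.053,0],[1,0.09,0.02,0.061,0],[1,0.098,0.022,0.067,0],[1,0.098,0.022,0.067,0]])

```text
time_s: 12.97
ee_pos: [605.6, -72.9, 92.3]
ee_rot: [179.5, -34.2, 87.8]
force: [0.0, 1.7, 1.5]
gripper_width: 23.9
```

```bash
python3 -c "
from h import *
delta([608.7,-59.6,92.3])
cv2.imwrite('pics/k_wrist.png',env.grab_frame('wrist')[:,:,::-1])
cv2.imwrite('pics/k_side.png',cv2.resize(env.grab_frame('side')[120:270,170:350,::-1],(720,600),interpolation=cv2.INTER_CUBIC))"
```

```text
t 12.97 q [-24.71  33.49  92.26  33.43  71.65 -38.12] p [605.6 -72.9  92.3] tilt 34.23 az 86.9 F [0.  1.7 1.5] w 23.9
[[0.031, 0.999, 0.03], [0.826, -0.043, 0.562], [0.562, 0.007, -0.827]]
shift mm [11.1  2.5  7.5] share [0.0222 0.005  0.0151] len 13.6 turn deg 0.13 share 0.003
```

View pics/k_wrist.png

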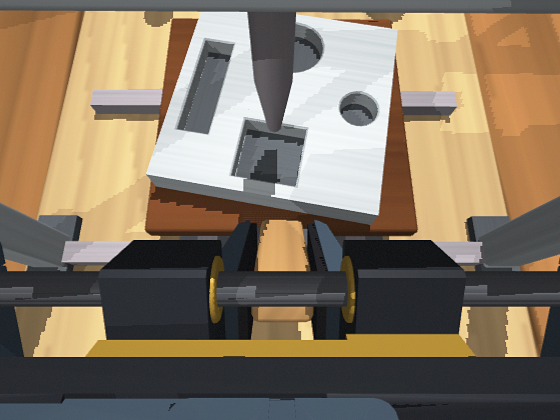

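View pics/k_side.png

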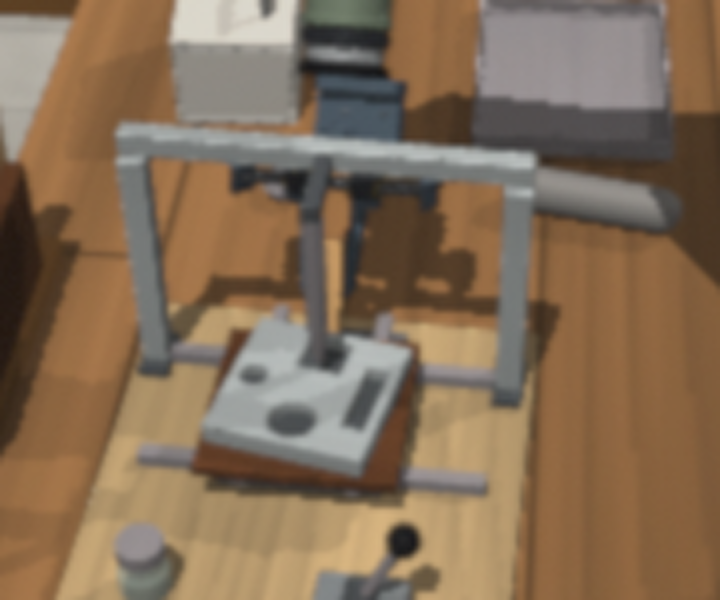

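The spout tip, at (274,131) in the wrist view, is about 13 mm short of the square's centre at (270,155). The gripper is clear of the bar, and I'll finish the move.

arm_command(targets=[[1,0.006,0.001,0.004,0],[1,0.012,0.003,0.008,0],[1,0.018,0.004,0.012,0],[1,0.022,0.005,0.015,0],[1,0.022,0.005,0.015,0],[1,0.022,0.005,0.015,0]])

```text
time_s: 13.57
ee_pos: [608.7, -60.2, 92.3]
ee_rot: [179.5, -34.2, 87.8]
force: [-0.1, 1.0, 2.3]
gripper_width: 24.1
```

```bash
python3 -c "
from h import *
st()
cv2.imwrite('pics/l_wrist.png',env.grab_frame('wrist')[:,:,::-1])
cv2.imwrite('pics/l1.png',cv2.resize(cv2.imread('pics/l_wrist.png')[90:210,200:344],(720,600),interpolation=cv2.INTER_CUBIC))"
```

```text
t 13.57 q [-23.6   33.32  92.6   33.89  71.01 -37.41] p [608.7 -60.2  92.3] tilt 34.25 az 86.9 F [-0.1  1.   2.3] w 24.1
[[0.032, 0.999, 0.031], [0.826, -0.043, 0.562], [0.563, 0.007, -0.827]]
```

View pics/l1.png

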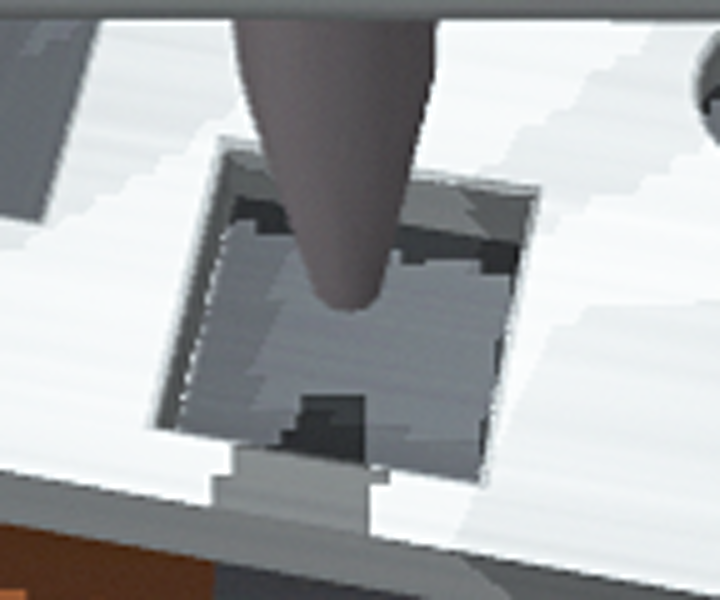

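```bash
python3 - <<'E'
from h import *
f=lambda u,v:(200+(u+.5)/5-.5,90+(v+.5)/5-.5)
s,R=st()
for v in (281,288): meas(f,None,(349.4,305.7),(350,v),s["ee_pos"],R)
jshift(1,0)
E
```

```text
t 13.62 q [-23.61  33.32  92.59  33.88  71.01 -37.41] p [608.7 -60.4  92.3] tilt 34.25 az 86.9 F [0.8 0.6 0.8] w 23.9
[[0.032, 0.999, 0.031], [0.826, -0.043, 0.562], [0.563, 0.008, -0.827]]
spout [6.035e+02 5.000e-01 8.900e+01]
sq [603.3   1.2  82. ] spout-sq jig [-0.6 -0.2]
spout [ 6.035e+02 -3.000e-01  8.900e+01]
sq [603.3   1.2  82. ] spout-sq jig [-1.5 -0.2]
t 13.62 q [-23.61  33.32  92.59  33.88  71.01 -37.41] p [608.7 -60.4  92.3] tilt 34.25 az 86.9 F [0.8 0.6 0.8] w 23.9
[[0.032, 0.999, 0.031], [0.826, -0.043, 0.562], [0.563, 0.008, -0.827]]
share [ 0.0017 -0.      0.0011] target [608.8 -59.4  92.3]
```

The square hollow is centred within about 1 mm, so I'll release.

arm_command(targets=[[0.3,0,0,0,0],[0.3,0,0,0,0],[0.3,0,0,0,0],[0.3,0,0,0,0],[0.3,0,0,0,0],[0.3,0,0,0,0]])

```text
time_s: 14.12
ee_pos: [608.9, -60.5, 92.3]
ee_rot: [179.5, -34.2, 87.8]
force: [0.1, -0.1, 0.3]
gripper_width: 61.3
```

arm_command(targets=[[0.3,0,0,-0.05,0],[0.3,0,0,-0.12,0],[0.3,0,0,-0.2,0],[0.3,0,0,-0.25,0],[0.3,0,0,-0.25,0]])

```text
time_s: 14.53
ee_pos: [607.3, -134.3, 200.5]
ee_rot: [178.8, -34.0, 88.0]
force: [0.2, -0.2, 1.3]
gripper_width: 63.6
```

```bash
python3 -c "
from h import *
st()
cv2.imwrite('pics/m_wrist.png',env.grab_frame('wrist')[:,:,::-1])"
```

```text
t 14.53 q [-29.41  29.94  81.26  30.47  85.54 -34.04] p [ 607.3 -134.3  200.5] tilt 33.98 az 85.8 F [ 0.2 -0.2  1.3] w 63.6
[[0.029, 0.999, 0.041], [0.829, -0.047, 0.557], [0.559, 0.018, -0.829]]
```

View pics/m_wrist.png

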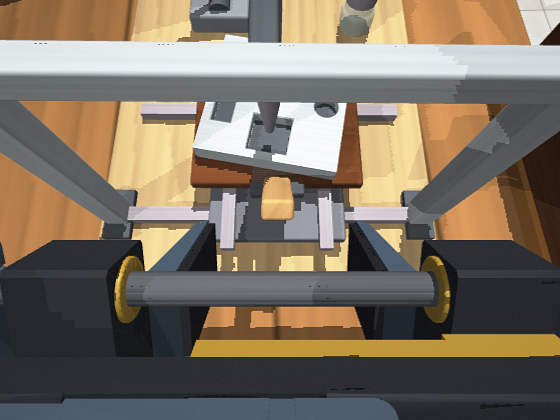

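The handle is released and the spout tip at (268,128) is still over the square hollow. Now I'll go over the bridge to the brake lever, closing the fingers on the way.

```bash
python3 -c "
from h import *
delta([590,-150,340])
"
```

```text
t 14.58 q [-29.32  30.03  81.55  30.48  85.44 -34.05] p [ 606.2 -132.6  197.9] tilt 34.09 az 86.2 F [-0.1  0.1  0. ] w 63.9
[[0.031, 0.999, 0.037], [0.828, -0.046, 0.559], [0.56, 0.013, -0.828]]
shift mm [  64.8  -13.5 -128. ] share [ 0.1295 -0.027  -0.2559] len 144.1 turn deg 0.17 share 0.004
```

arm_command(targets=[[1,0.01,-0.01,-0.08,0],[1,0.05,-0.02,-0.16,0],[1,0.1,-0.03,-0.24,0],[1,0.13,-0.03,-0.26,0],[1,0.13,-0.03,-0.26,0]])

```text
time_s: 15.0
ee_pos: [589.4, -149.9, 347.3]
ee_rot: [178.4, -33.9, 88.3]
force: [0.1, 0.1, 0.7]
gripper_width: 33.3
```

```bash
python3 -c "
from h import *
delta([450,130,330])
"
```

```text
t 15.0 q [-31.36  25.14  68.32  30.6  101.67 -26.95] p [ 589.4 -149.9  347.3] tilt 33.98 az 85.5 F [0.1 0.1 0.7] w 33.3
[[0.024, 0.999, 0.044], [0.829, -0.045, 0.557], [0.558, 0.023, -0.829]]
shift mm [ 219.  -152.1  164.2] share [ 0.438  -0.3042  0.3285] len 313.2 turn deg 0.53 share 0.012
```

arm_command(targets=[[1,0.05,-0.04,0.04,0.01],[1,0.12,-0.08,0.09,0.01],[1,0.19,-0.13,0.14,0.01],[1,0.26,-0.18,0.19,0.01],[1,0.32,-0.22,0.24,0.01],[1,0.38,-0.26,0.28,0.01],[1,0.438,-0.304,0.328,0.01],[1,0.438,-0.304,0.328,0.01]])

```text
time_s: 15.67
ee_pos: [446.4, 133.1, 328.2]
ee_rot: [179.1, -34.0, 87.8]
force: [-1.0, 0.4, -0.4]
gripper_width: -0.0
```

```bash
python3 -c "
from h import *
delta([450,210,180])
cv2.imwrite('pics/n_wrist.png',env.grab_frame('wrist')[:,:,::-1])
cv2.imwrite('pics/n_side.png',env.grab_frame('side')[:,:,::-1])
"
```

```text
t 15.67 q [ -8.65   3.68 100.2   34.38  81.14 -13.11] p [446.4 133.1 328.2] tilt 34.04 az 86.1 F [-1.   0.4 -0.4] w -0.0
[[0.032, 0.999, 0.038], [0.828, -0.048, 0.558], [0.56, 0.014, -0.829]]
shift mm [-19.2  -2.1 165.9] share [-0.0384 -0.0043  0.3318] len 167.0 turn deg 0.07 share 0.001
```

View pics/n_wrist.png

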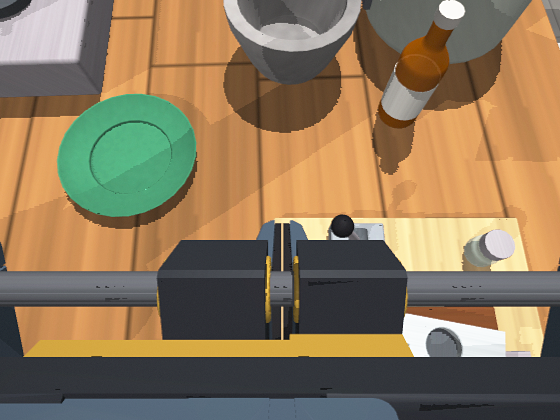

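View pics/n_side.png

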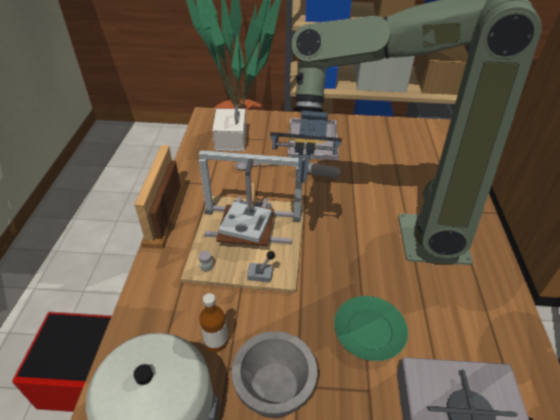

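```bash
python3 -c "
from h import *
s,R=st()
print('ball',back((343,227),113,s['ee_pos'],R))
delta([455,213,100])
"
```

```text
t 15.77 q [ -8.64   3.68 100.14  34.35  81.23 -13.2 ] p [446.2 133.2 328.6] tilt 34.03 az 86.2 F [ 0.7 -0.1 -0.1] w 0.6
[[0.03, 0.999, 0.037], [0.828, -0.046, 0.558], [0.559, 0.014, -0.829]]
ball [519.29806234 204.35929845 113.        ]
t 15.77 q [ -8.64   3.68 100.14  34.35  81.23 -13.2 ] p [446.2 133.2 328.6] tilt 34.03 az 86.2 F [ 0.7 -0.1 -0.1] w 0.6
[[0.03, 0.999, 0.037], [0.828, -0.046, 0.558], [0.559, 0.014, -0.829]]
shift mm [-61.5   1.9 234.4] share [-0.123   0.0037  0.4687] len 242.3 turn deg 0.21 share 0.005
```

arm_command(targets=[[1,-0.015,0,0.06,0.005],[1,-0.035,0.002,0.14,0.005],[1,-0.055,0.003,0.22,0.005],[1,-0.08,0.003,0.3,0.005],[1,-0.1,0.004,0.38,0.005],[1,-0.115,0.004,0.44,0.005],[1,-0.123,0.004,0.468,0.005],[1,-0.123,0.004,0.468,0.005]])

```text
time_s: 16.43
ee_pos: [452.0, 213.0, 95.7]
ee_rot: [179.8, -33.9, 87.4]
force: [-0.0, -0.1, 0.1]
gripper_width: 0.7
```

```bash
python3 -c "
from h import *
st()
b=T(JIG,[200,22,110])[0]; print('ball end',b)
cv2.imwrite('pics/o_wrist.png',env.grab_frame('wrist')[:,:,::-1])
jshift(0,-100)
"
```

```text
t 16.43 q [  1.87  18.19 120.15  47.09  49.39 -29.48] p [452.  213.   95.7] tilt 33.91 az 87.1 F [-0.  -0.1  0.1] w 0.7
[[0.038, 0.999, 0.028], [0.829, -0.048, 0.557], [0.558, 0.002, -0.83]]
ball end [588.91414778 202.62663776 110.        ]
t 16.48 q [  1.82  18.03 119.98  47.06  49.48 -29.41] p [453.6 212.8  97.8] tilt 33.97 az 86.7 F [-0.6 -0.2  0.1] w 0.2
[[0.037, 0.999, 0.032], [0.829, -0.048, 0.558], [0.559, 0.006, -0.829]]
share [0.0006 0.2    0.0019] target [553.5 208.7  97.8]
```

View pics/o_wrist.png

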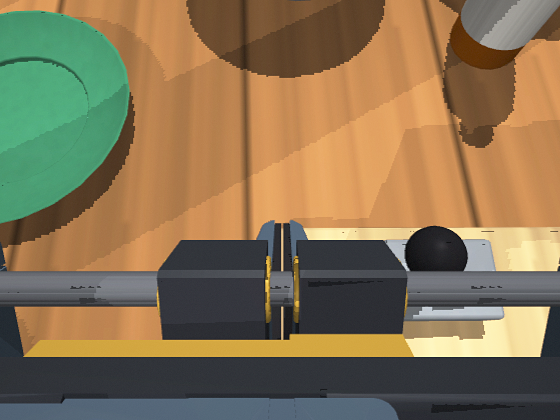

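arm_command(targets=[[1,0,0.02,0,0],[1,0,0.045,0,0],[1,0,0.07,0,0],[1,0,0.095,0,0],[1,0,0.12,0,0],[1,0,0.145,0,0],[1,0,0.17,0,0],[1,0,0.19,0,0]])

```text
time_s: 17.15
ee_pos: [550.9, 207.4, 99.9]
ee_rot: [179.4, -34.0, 87.5]
force: [-0.2, 0.5, -1.0]
gripper_width: 0.6
```

```bash
python3 -c "
from h import *
st()
cv2.imwrite('pics/p_side.png',cv2.resize(env.grab_frame('side')[170:290,180:324,::-1],(720,600),interpolation=cv2.INTER_CUBIC))
jshift(0,-10)
"
```

```text
t 17.15 q [  0.93  24.77 107.55  43.67  53.76 -24.93] p [550.9 207.4  99.9] tilt 33.97 az 86.4 F [-0.2  0.5 -1. ] w 0.6
[[0.035, 0.999, 0.035], [0.829, -0.049, 0.558], [0.559, 0.009, -0.829]]
t 17.2 q [  0.93  24.86 107.4   43.7   53.67 -24.92] p [552.9 207.3  99.7] tilt 33.96 az 86.1 F [2.7 0.7 0. ] w 0.2
[[0.035, 0.999, 0.038], [0.829, -0.05, 0.557], [0.558, 0.012, -0.829]]
share [0.     0.02   0.0003] target [562.9 206.9  99.7]
```

View pics/p_side.png

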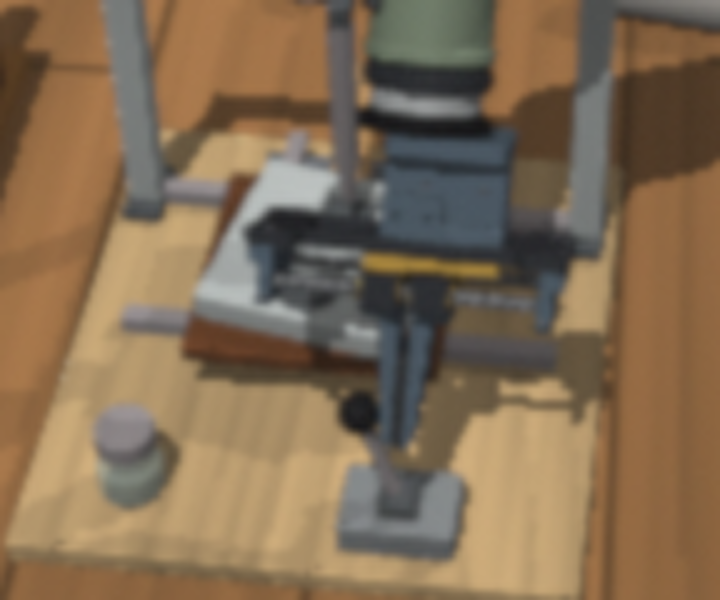

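The knob at (360,411) is past mid-swing. I'll push a bit further in small steps while watching the force.

arm_command(targets=[[1,0,0.007,0,0],[1,0,0.014,0,0],[1,0,0.02,0,0],[1,0,0.02,0,0],[1,0,0.02,0,0]])

```text
time_s: 17.62
ee_pos: [562.9, 206.8, 100.0]
ee_rot: [179.2, -34.0, 87.6]
force: [0.8, -0.0, -0.4]
gripper_width: 0.6
```

```bash
python3 -c "
from h import *
st()
cv2.imwrite('pics/q_side.png',cv2.resize(env.grab_frame('side')[220:290,220:304,::-1],(720,600),interpolation=cv2.INTER_CUBIC))
for an in (0.7,.85,1.0):
    th=(an-.5)/.5*np.radians(28.4); P=T(JIG,[200,60-80*np.sin(th),40+80*np.cos(th)])[0]; print(an,P.round(1),((proj('side',P)[0]-[220,220]+.5)*720/84-.5).round(0))
"
```

```text
t 17.62 q [  0.85  25.56 106.06  43.37  54.16 -24.43] p [562.9 206.8 100. ] tilt 33.96 az 86.1 F [ 0.8 -0.  -0.4] w 0.6
[[0.035, 0.999, 0.038], [0.829, -0.051, 0.557], [0.559, 0.012, -0.829]]
0.7 [566.7 203.5 118.4] [295. 281.]
0.85 [578.1 203.1 115.2] [261. 285.]
1.0 [589.  202.6 110.4] [229. 291.]
```

View pics/q_side.png

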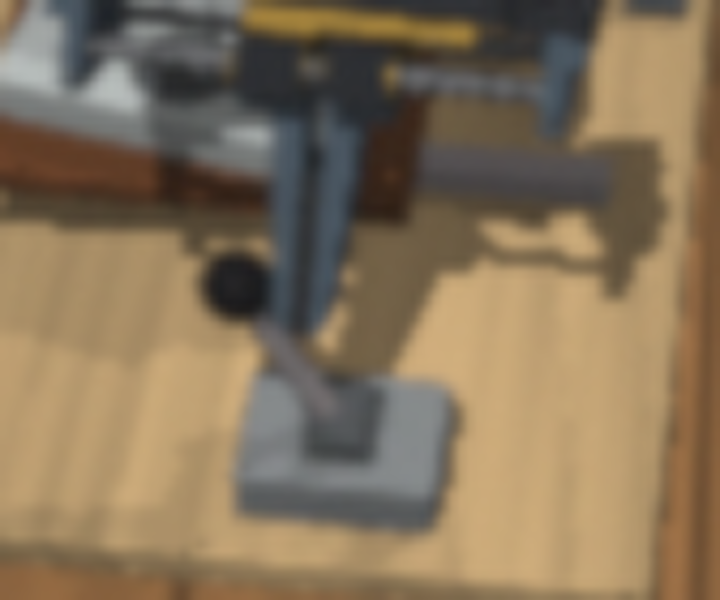

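arm_command(targets=[[1,0,0.004,0,0],[1,0,0.008,0,0],[1,0,0.008,0,0],[1,0,0.008,0,0]])

```text
time_s: 18.0
ee_pos: [566.9, 206.6, 100.0]
ee_rot: [179.2, -34.0, 87.6]
force: [0.5, -0.4, -0.2]
gripper_width: 0.4
```

arm_command(targets=[[1,0,0.003,0,0],[1,0,0.006,0,0],[1,0,0.008,0,0],[1,0,0.008,0,0]])

```text
time_s: 18.33
ee_pos: [568.1, 206.7, 99.8]
ee_rot: [179.5, -34.0, 87.6]
force: [-6.7, -1.0, 2.9]
gripper_width: 0.7
```

```bash
python3 -c "
from h import *
st()
cv2.imwrite('pics/r_side.png',cv2.resize(env.grab_frame('side')[220:290,220:304,::-1],(720,600),interpolation=cv2.INTER_CUBIC))
"
```

```text
t 18.33 q [  0.81  26.11 105.08  43.01  54.83 -24.02] p [568.1 206.7  99.8] tilt 33.99 az 86.7 F [-6.7 -1.   2.9] w 0.7
[[0.035, 0.999, 0.032], [0.828, -0.047, 0.558], [0.559, 0.007, -0.829]]
```

View pics/r_side.png

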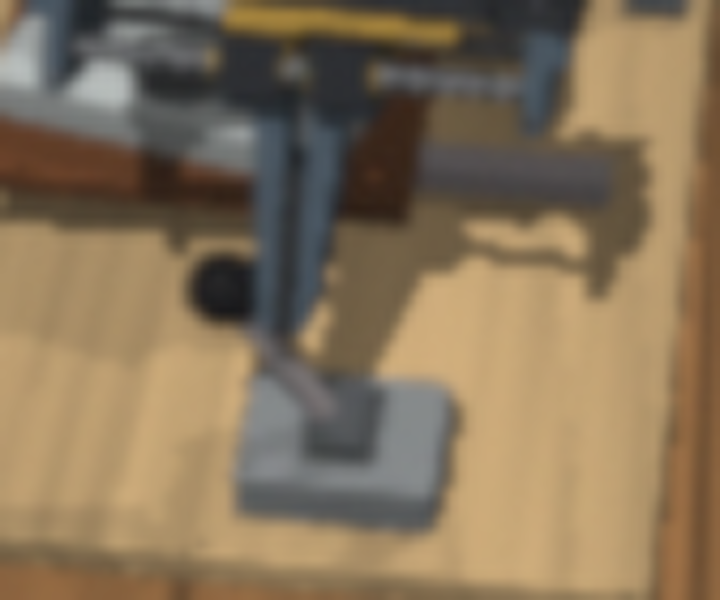

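The end stop is reached: there's 6.7 N at the finger and the knob is at (223,287), matching angle 1.0. I'll retreat towards the robot, then up.

arm_command(targets=[[1,0,-0.03,0,0],[1,0,-0.08,0,0],[1,0,-0.14,0,0],[1,0,-0.2,-0.02,0],[1,0,-0.24,-0.08,0],[1,0,-0.26,-0.16,0],[1,0,-0.26,-0.24,0],[1,0,-0.26,-0.26,0]])

```text
time_s: 19.05
ee_pos: [436.7, 138.4, 211.5]
ee_rot: [178.8, -33.9, 87.8]
force: [0.7, 0.2, 0.4]
gripper_width: 0.4
```

```bash
python3 -c "
from h import *
st()
b=env.grab_frame('side')[:,:,::-1]; cv2.imwrite('pics/s_side.png',b); cv2.imwrite('pics/s_side2.png',cv2.resize(b[170:290,180:324],(720,600),interpolation=cv2.INTER_CUBIC))
cv2.imwrite('pics/s_top.png',env.grab_frame('top')[:,:,::-1])
"
```

```text
t 19.05 q [ -8.11   7.85 113.18  37.38  66.66 -23.14] p [436.7 138.4 211.5] tilt 33.96 az 85.7 F [0.7 0.2 0.4] w 0.4
[[0.032, 0.999, 0.042], [0.829, -0.05, 0.557], [0.558, 0.017, -0.829]]
```

View pics/s_side2.png

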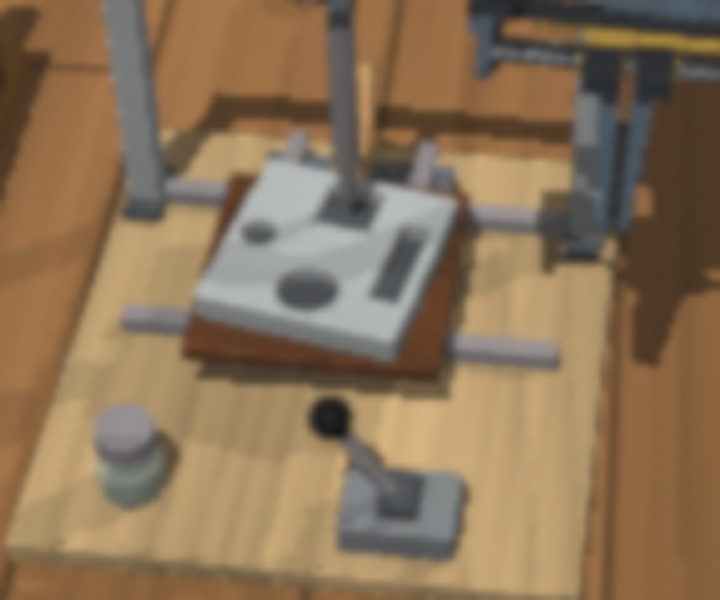

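View pics/s_top.png

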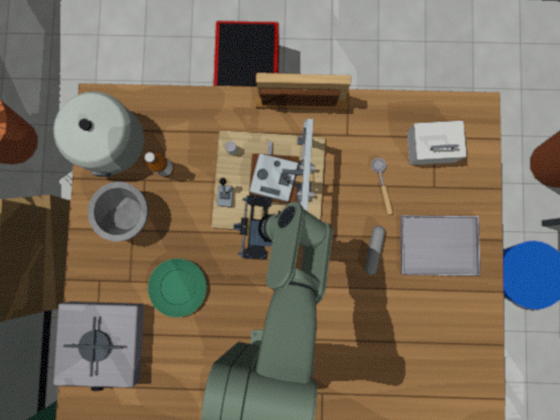

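arm_command(targets=[[1,0,0,-0.02,0],[1,0,0,-0.02,0],[1,0,0,-0.02,0],[1,0,0,-0.02,0]])

```text
time_s: 19.48
ee_pos: [435.4, 134.2, 216.1]
ee_rot: [179.2, -34.0, 87.6]
force: [-0.3, 0.2, 0.0]
gripper_width: 0.6
```

```bash
python3 -c "
from h import *
st(); print(env.job_done())"
```

```text
t 19.48 q [ -8.69   7.68 112.66  36.97  67.83 -22.94] p [435.4 134.2 216.1] tilt 33.99 az 86.2 F [-0.3  0.2  0. ] w 0.6
[[0.035, 0.999, 0.037], [0.829, -0.049, 0.558], [0.559, 0.011, -0.829]]
the job is handed in; nothing more can be done
None
```

The job is done and handed in at 19.5 s; no verdict was reported.

- **How I did it:** I tilted the tool about 34° to the right and gripped the handle. I held the round hollow under the spout for about 1.4 s, slid the carriage until the square hollow was under the spout, and let go. Then I pushed the brake lever over with closed fingers until it hit its stop, and backed away.
- **How the tilt was made:** the move commands cannot tilt the tool. I got the tilt by commanding positions past the arm's reach. That held joint 3 at the end of its range, reading as low as 12.264° against the stated limit of 12.27°.
- **Round hollow:** within about 1 mm of the spout in the wrist view, and the side view agreed to about a pixel (roughly 3 mm).
- **Square hollow:** about 1 mm off just before letting go. It was still under the spout in the wrist picture after I let go and in the last side picture.
- **Brake:** the push ended with about 7 N at the stop, and the knob's position in the picture matches fully on.
- **Bridge and other things:** readings near the bridge stayed within about 3 N, with no sign of contact. Everything else looks unmoved in the last pictures.
- **Disagreement:** my first spout estimate from the two fixed cameras was 3–4 mm off the wrist camera's. I used the wrist camera because it saw the tip and the hollow together.

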